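# Level a marble confectionery slab with a bullseye level

### The arm

A 6-joint arm with a two-finger parallel gripper is mounted at the origin on a cart in front of the work surface, level with it; the furniture and walls round the work are solid. World frame = base frame: x ahead of the robot, y to its left, z up, the work surface at z = 0. Lengths are in mm, angles in degrees, forces in N, time in s.
With the tool pointing down it reaches from about 350 to 850 mm from the base axis. Payload 8.1 kg.
Tool frame: the origin (TCP) lies between the finger pads; the fingertips stand 22 mm ahead of it and the grasp point (between the pads) lies 3 mm ahead of it; z points along the fingers, y is the direction in which the jaws open and shut (so a half turn about z gives the same grasp; the last joint's range is limited). The gripper opens to 85 mm and grips with 20 to 120 N. Pads are 22 mm wide; open, the fingers measure 114 mm over their backs; the gripper's body (76 mm by 85 mm) begins 54 mm behind the grasp point. The pads swing forward as they close: fully open they stand 13 mm farther back than shut.
Start: joints at [64.549, 7.471, 85.268, -0, 87.261, -4.893], TCP at [210.669, 561.804, 232.692] pointing down, gripper open.
Joint ranges: [-169.43, 169.43], [-51.17, 129.36], [1.28, 143.12], [-76.62, 256.62], [0, 156.53], [-152.29, 152.29]. Speed limits (degrees/s): [136.94, 136.94, 159.86, 180, 180, 180].

### API

Orientations are given as [roll, pitch, yaw] about the fixed x, y, z axes, in that order (R = Rz(yaw) Ry(pitch) Rx(roll)).
In Python, from bench import r gives the robot as it stands.
- The arm moves only by the tool drive_tool, never from a script. Its argument "moves" is a list of rows, each a list of 2 entries, a list of its own where there are three numbers: the shift along the world's x, y, z in mm, then the turn about the world's z in degrees. A call has exactly 8 rows; each row is the pose to reach, as a shift and turn from the pose commanded when the call began; what a row does not reach only later rows make up. A row lasts 1/12 s, in which the tool goes at most 41.7 mm and 7.16 degrees, less where a joint would pass 70% of its speed; a pose out of reach is approached as far as the arm can. A call with a gripper value outside its range is refused whole. "fingers" is the finger opening in mm, from 0 to 85.4, set as the call begins (left out, the last holds). The fingers move at their own pace and stop on an object; "squeeze" is the grip in N (left out, the last holds). Time passes only in rows, so rows that repeat a pose let the fingers close, or fill a call up. It gives the time, the measured TCP pose, the force and the opening at its end, in the units of the state.
- r.sense(): the state, without advancing time (a new reading comes with each control period).
- r.snapshot(name): name is "scene" or "top" or "wrist"; returns a dict with "pixels" (400x640x3 uint8, red, green, blue), "camera_matrix" (3x3 intrinsics, pixels), "xyz" and "orientation" of the camera in the world. Camera axes: x right, y down, z forward; pixel columns grow to the right and rows downward; lengths in mm; the calibration is good to about 2 mm. A picture is of the moment at which its call begins. There is no depth.
- r.hand_in(): hands the job in, once; it reports no verdict.
The state is a dict: "time": time; "joint_pos": joint angles; "qd": joint speeds; "joint_efforts": joint torques, N m; "tool_pos": TCP position; "tcp_rot": TCP orientation; "ft_force": force on the tool from outside, world axes, zero at the start; "wrist_torque": the same for the moment, N m; "finger_gap": finger opening in mm.
Only numpy, scipy, OpenCV 4.12 (cv2) and the standard library are available. Lean on these libraries where they do the work, as an engineer would, in place of code of your own. Each camera call takes 0.05 s, during which the arm holds its last target.

### The job

Level the marble slab ready for pouring: lay the cork disc in the middle of the round mark on the slab and set the round spirit level centred on top of the cork. Then take the black knob at the slab's right-hand end, press it down until the sprung slab is fully seated, and while pressing turn it until the bubble lies inside the small ring of the level. Finish while still gripping the knob and holding it pressed down, bubble centred, the stack in place and the lemon, salt shaker and cup left alone.

Things in the scene. Friction and masses are not known exactly. Their poses are not given: they have to be found in the camera images.
- stand: Fixed steel base plate, 160 x 290 x 10 mm, under the marble slab; origin at the centre of its underside, on the worktop. Its y axis runs along the slab toward the hinged end (left); the knob is at the -y end. The slab (160 x 300 x 18 mm, top about 52 mm up) is hinged about a line parallel to the stand's x axis at y = +130 mm, z = 30 mm.
- slab_mark (a point): Centre of the thin steel circle (72 mm diameter) let flush into the slab's top face; z axis normal to the slab, y axis toward the hinged end. The knob's axis is 110 mm from it toward -y. The slab is tilted by up to about 0.06 rad, sprung or seated.
- seat (a joint): How far the slab's knob end stands sprung up from its seat: 0.03 rad = unloaded (knob end about 7 mm up), 0 = fully pressed down onto the levelling screw. About 1 to 2 N of push on the knob starts moving it, 5 to 8 N seats it; 10 to 15 N is a good holding push. It springs up when released, which tilts the slab.
- knob (a joint): Angle of the knob, rad, clockwise from above positive, range -0.7 to 2.4; at 0 its bar lies along the stand's x. Clockwise raises the knob end 8.4 mm (0.035 rad of tilt) per rad. Stiff (0.15 to 0.25 N m), stays where left. Pressed down, the knob end is too low at the start and needs 0.6 to 1.5 rad clockwise; the level angle differs each time: only the bubble shows it.
- knob_grip (a point): Point on the axis of the black knob at the height to grip. The knob is a disc of 48 mm diameter with an upright bar on it, 42 mm long, 11 mm thick, 27 mm high; this point is 8 mm below the bar's top and 19 mm above the disc. x axis along the bar, z up the knob's axis.
- pad: Loose cork disc, 62 mm diameter, 12 mm thick, about 60 g; origin at the centre of its underside.
- level: Loose round aluminium bullseye spirit level, 62 mm diameter, 22 mm high, about 150 g; origin at the centre of its underside.
- level_ring (a point): Centre of the black ring (inner radius 8 mm) on the grey face in the top of the spirit level.
- bubble (a point): Centre of the white bubble (radius 5 mm) in the spirit level. It moves toward the higher side, 250 mm per radian of tilt, stops at about 12.5 mm, and settles within about 1 s. Inside the ring means that its centre is less than 3 mm from the ring's centre.
- lemon: A yellow lemon, 75 x 54 x 53 mm, at the left of the stand; leave alone.
- salt_shaker: Glass salt shaker with grey cap, 44 mm diameter, 90 mm high, behind the work; leave alone.
- cup_small: Small white cup, 65 x 93 x 49 mm, behind the work; leave alone.
Things that resemble listed ones, but are neither listed nor needed, are in the scene too. What is meant by the level is not green or purple, and is the larger of those in its own colour.

How it is judged:
By the outcome, as a careful person would: the job done as asked, in the order asked, and still so for the second after the job is handed in, while the arm keeps its last pose, push and grip.
It also fails if it takes over 72 s, if anything falls off the work surface, if the arm or the gripper's body presses on something with over 40 N, if the wrist force passes 120 N, or if a joint passes its speed limit or range.

## Working session

There is one attempt and no reset: what is moved stays moved. The work goes in short steps, Python scripts to look and compute and a tool call to move; the robot and the scene stay as the last step left them, time stands still between calls to the robot, and variables do not carry over. Pictures are saved under pics/ and viewed, and the job is handed in when it is done.

Besides the shell and the picture viewer there is one more tool, called after ">>>" as name(argument=value, ...), one argument or row to a line, values as JSON. drive_tool: Moves the arm, as the interface text tells. Its arguments: {"type":"object","properties":{"moves":{"type":"array","items":{"type":"array"}},"fingers":{"type":"number"},"squeeze":{"type":"number"}},"required":["moves"]}

```bash
mkdir -p pics; ls
python3 - <<'E'
from bench import r
import cv2
print(r.sense())
for n in ["scene","top","wrist"]:
    s=r.snapshot(n); cv2.imwrite(f"pics/{n}0.png",s["pixels"][:,:,::-1]); print(n,s["camera_matrix"],s["xyz"],s["orientation"])
E
```

```text
pics
{'time': 0.0, 'joint_pos': array([ 6.45481793e+01,  7.51590044e+00,  8.53283883e+01,  1.70230837e-03,
        8.72615244e+01, -4.89298824e+00]), 'qd': array([ 0.01048046,  0.0212197 ,  0.08017177, -0.06366084, -0.08960738,
       -0.01030036]), 'joint_efforts': array([ 4.77439644e-04, -5.69386768e+01, -5.00558925e+01, -8.68413872e-05,
        1.44804135e-02, -2.75316989e-05]), 'tool_pos': array([210.43699251, 561.31035247, 231.64470672]), 'tcp_rot': array([-1.79894717e+02, -1.07193489e-02,  1.59441075e+02]), 'ft_force': array([-0.53424873,  0.36099382, -0.07430419]), 'wrist_torque': array([ 0.00711072, -0.0237281 ,  0.02426009]), 'finger_gap': 85.20068748998337}
scene [[430.43738203   0.         315.06640908]
 [  0.         430.43738203 205.75157475]
 [  0.           0.           1.        ]] [  97.30952078 -642.10967572  948.6643652 ] [-137.99914735   -0.46546031  -34.57202531]
top [[378.26314671   0.         323.84035043]
 [  0.         378.26314671 202.89993457]
 [  0.           0.           1.        ]] [ 381.65177653   12.63576757 1013.19265708] [-168.96543121   -0.60301222  -88.7000908 ]
wrist [[358.84470545   0.         327.31586812]
 [  0.         358.84470545 197.72345772]
 [  0.           0.           1.        ]] [134.25280752 590.36054997 372.93059297] [1.61324967e+02 5.49018314e-02 6.94868021e+01]
```

View pics/scene0.png

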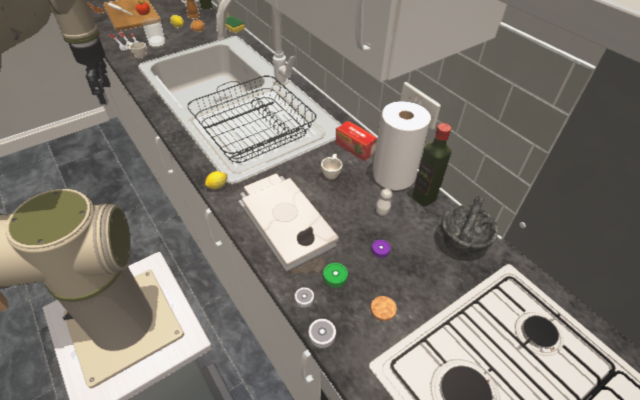

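View pics/top0.png

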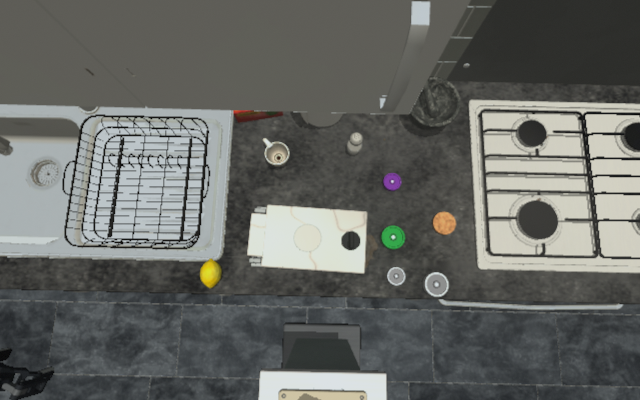

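View pics/wrist0.png

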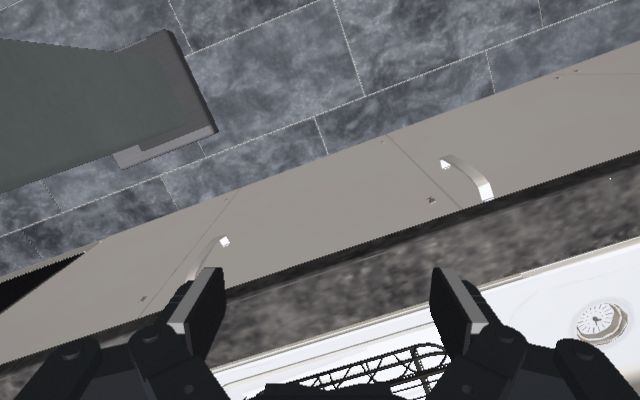

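Candidates for the level in the top view are the large silver disc (437,285), small silver disc (397,276), green disc (393,237) and purple disc (392,182). By the description I choose the large silver one. The cork is the tan disc at (445,223). Next I check this in a close crop and measure.

```bash
cat > h.py <<'E'
import numpy as np, cv2
from scipy.spatial.transform import Rotation as R
def ray(s,u,v):
    d=np.linalg.solve(s["camera_matrix"],[u,v,1.0]); return np.array(s["xyz"]),R.from_euler('xyz',s["orientation"],degrees=True).as_matrix()@d
def onz(s,u,v,z):
    o,d=ray(s,u,v); return o+d*(z-o[2])/d[2]
def tri(a,ua,b,ub):
    o1,d1=ray(a,*ua);o2,d2=ray(b,*ub)
    t=np.linalg.lstsq(np.c_[d1,-d2],o2-o1,rcond=None)[0]
    p,q=o1+d1*t[0],o2+d2*t[1]; return (p+q)/2,np.linalg.norm(p-q)
def proj(s,p):
    m=R.from_euler('xyz',s["orientation"],degrees=True).as_matrix()
    c=s["camera_matrix"]@(m.T@(np.array(p)-s["xyz"])); return c[:2]/c[2]
def blobs(m,amin=30):
    n,l,st,c=cv2.connectedComponentsWithStats(m.astype(np.uint8))
    return [(st[i][:5].tolist(),c[i].round(2).tolist()) for i in range(1,n) if st[i][4]>=amin]
def crop(s,x0,y0,x1,y1,k,name):
    cv2.imwrite(name,cv2.resize(s["pixels"][y0:y1,x0:x1,::-1],None,fx=k,fy=k,interpolation=cv2.INTER_NEAREST))
E
python3 - <<'E'
from h import *; from bench import r
t=r.snapshot("top"); s=r.snapshot("scene")
crop(t,240,170,470,310,3,"pics/tc.png"); crop(s,230,170,410,350,3,"pics/sc.png")
for n,i in(("top",t),("scene",s)):
    h=cv2.cvtColor(i["pixels"],cv2.COLOR_RGB2HSV); H,S,V=[h[...,k].astype(int) for k in range(3)]
    print(n,"orange",blobs((H>5)&(H<20)&(S>100)&(V>100)))
    print(n,"bright",blobs((S<40)&(V>130),60)[:40])
E
```

```text
top orange [([433, 212, 23, 23, 426], [443.86, 222.69])]
top bright [([411, 1, 19, 26, 471], [420.06, 13.14]), ([469, 100, 171, 173, 5307], [535.75, 194.14]), ([0, 104, 233, 157, 14834], [95.33, 188.0]), ([482, 112, 103, 44, 3259], [532.34, 134.35]), ([585, 114, 55, 20, 844], [608.49, 122.27]), ([66, 116, 141, 130, 5775], [109.51, 171.96]), ([351, 133, 11, 11, 97], [356.15, 137.93]), ([588, 134, 52, 25, 898], [608.49, 146.78]), ([112, 136, 79, 110, 6222], [150.96, 187.93]), ([189, 138, 15, 41, 471], [196.06, 158.99]), ([263, 138, 27, 27, 184], [273.72, 150.27]), ([348, 142, 13, 9, 62], [353.32, 147.15]), ([485, 157, 102, 17, 1496], [535.21, 164.82]), ([590, 159, 50, 17, 769], [614.97, 166.77]), ([64, 162, 10, 32, 203], [68.23, 177.33]), ([203, 167, 5, 29, 85], [205.31, 181.0]), ([486, 174, 103, 18, 1538], [536.8, 182.35]), ([592, 176, 48, 17, 752], [616.07, 184.25]), ([170, 180, 31, 63, 767], [191.19, 210.02]), ([487, 191, 109, 65, 4885], [541.02, 224.76]), ([594, 194, 46, 26, 1100], [616.96, 206.27]), ([247, 204, 120, 70, 6932], [306.57, 238.35]), ([598, 221, 42, 37, 1417], [619.06,
[... 845 characters left out ...]
 [403.23, 141.24]), ([486, 114, 48, 31, 79], [511.72, 130.19]), ([321, 153, 21, 14, 79], [330.61, 158.7]), ([485, 155, 46, 32, 83], [508.14, 170.19]), ([238, 173, 101, 97, 5105], [286.02, 218.6]), ([439, 188, 23, 18, 86], [450.29, 196.51]), ([43, 252, 169, 148, 7085], [131.72, 343.03]), ([369, 264, 271, 136, 4186], [480.93, 332.53]), ([479, 279, 132, 120, 4713], [547.27, 337.9]), ([294, 287, 20, 20, 311], [303.8, 296.22]), ([464, 304, 113, 96, 2163], [518.49, 353.75]), ([450, 314, 99, 86, 1955], [496.8, 358.97]), ([308, 319, 28, 28, 615], [321.82, 332.05]), ([393, 325, 127, 75, 3927], [444.43, 365.96]), ([605, 374, 35, 26, 541], [623.85, 387.42]), ([592, 390, 28, 10, 180], [605.06, 395.47])]
```

View pics/tc.png

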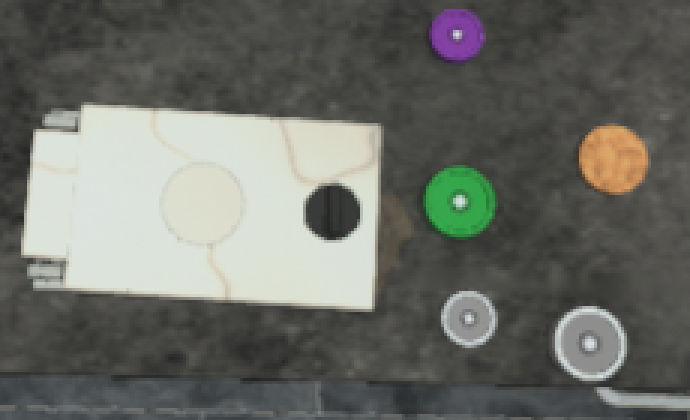

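View pics/sc.png

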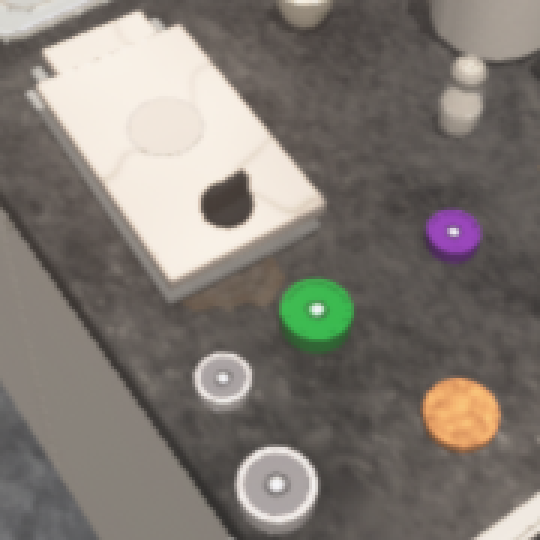

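Run:
```python
from h import *; from bench import r
t=r.snapshot("top"); s=r.snapshot("scene")
def cont(i,x0,y0,x1,y1,f):
    h=cv2.cvtColor(i["pixels"],cv2.COLOR_RGB2HSV)[y0:y1,x0:x1]; H,S,V=[h[...,k].astype(int) for k in range(3)]
    m=f(H,S,V).astype(np.uint8)
    c=max(cv2.findContours(m,cv2.RETR_EXTERNAL,cv2.CHAIN_APPROX_NONE)[0],key=cv2.contourArea)
    e=cv2.fitEllipse(c); return (e[0][0]+x0,e[0][1]+y0),e[1],e[2]
org=lambda H,S,V:(H>5)&(H<20)&(S>100)&(V>100)
gry=lambda H,S,V:(S<40)&(V>120)
for nm,f,z,bt,bs in(("pad",org,12,(425,205,465,245),(360,285,410,325)),("lev",gry,22,(415,265,455,302),(300,308,345,350)),("small",gry,22,(380,260,412,290),(285,280,320,312))):
    a=cont(t,*bt,f);b=cont(s,*bs,f)
    print(nm,a,b,onz(t,*a[0],z),onz(s,*b[0],z),tri(t,a[0],s,b[0]))
# knob
blk=lambda H,S,V:(V<75)
a=cont(t,335,225,365,256,blk);b=cont(s,293,222,320,250,blk);print("knob",a,b,onz(t,*a[0],57))
h=cv2.cvtColor(t["pixels"],cv2.COLOR_RGB2HSV);print("marb",h[225:252:3,286:330:3,1]);print(h[225:252:3,286:330:3,2])
```

```text
pad ((443.8568744659424, 222.66657638549805), (21.74397087097168, 23.02667808532715), 128.71165466308594) ((383.1162624359131, 307.7978115081787), (23.55840301513672, 26.033571243286133), 116.24998474121094) [ 531.11242978 -316.09435579   12.        ] [ 529.96628415 -317.51411578   12.        ] (array([ 531.26908386, -316.76373521,    9.64097168]), np.float64(0.4275199115222552))
lev ((436.3829116821289, 284.0579242706299), (23.24500274658203, 24.56131362915039), 151.14317321777344) ((321.7229824066162, 332.29637908935547), (26.936689376831055, 28.670103073120117), 171.904296875) [ 369.80079228 -287.45328284   22.        ] [ 368.24550157 -289.09815517   22.        ] (array([ 369.42807286, -288.15033499,   19.15723069]), np.float64(0.7472946185324713))
small ((395.9390745162964, 275.7901306152344), (17.899303436279297, 18.15644073486328), 151.12918090820312) ((303.81396102905273, 296.3691520690918), (19.114824295043945, 19.560945510864258), 9.823941230773926) [ 388.31585075 -183.59609978   22.        ] [ 385.84746118 -188.39536488   22.        ] (array([ 388.22199358, -184.94748125,  
[... 607 characters left out ...]
5 17 18 17 20 20 20 20 17 11 11 12]
 [ 9  9  8  9 18 17 18 20 18 20 21 13 12 12 14]
 [ 9  9  9  9 10 15 18 18 18 20 13 11 12 14 15]]
[[226 226 226 226 226 219 217 217 214 216 226 226 225 226 225]
 [226 226 226 226 214 221 221 221 220 220 213 225 226 226 226]
 [226 227 226 215 222 221 221 221 220 220 220 208 226 226 225]
 [227 227 227 219 222 221 221 221 221 220 220 220 226 226 226]
 [226 227 227 222 222 222 221 221 221 220 220 220 223 226 226]
 [226 226 227 222 222 223 221 222 222 220 220 220 224 226 226]
 [226 227 227 214 223 223 222 222 222 221 221 213 226 226 226]
 [227 227 226 224 222 223 223 222 222 221 221 224 226 226 226]
 [227 227 226 227 224 220 223 222 222 217 222 226 226 226 226]]
```

The crop confirms the choice: the large silver level is at top (436,284), the smaller silver one at (396,276) and the cork at (444,223). Now I move over to the cork.

>>> drive_tool(
  moves=[
    [[14,-38,0],2.5],
    [[28,-76,0],5],
    [[42,-114,0],7.5],
    [[56,-152,0],10],
    [[70,-190,0],12.5],
    [[84,-228,0],15],
    [[98,-266,0],18],
    [[112,-304,0],20.5],
  ],
  fingers=85,
  squeeze=30,
)

```text
time: 1.02
tool_pos: [322.8, 256.1, 232.8]
tcp_rot: [180.0, 0.0, -179.9]
ft_force: [0.5, -0.2, 0.1]
finger_gap: 84.8
```

>>> drive_tool(
  moves=[
    [[14,-38,0],0],
    [[28,-76,0],0],
    [[42,-114,0],0],
    [[56,-152,0],0],
    [[70,-190,0],0],
    [[84,-228,0],0],
    [[98,-266,0],0],
    [[112,-304,0],0],
  ],
)

```text
time: 1.68
tool_pos: [435.0, -48.4, 233.1]
tcp_rot: [-180.0, 0.1, 179.9]
ft_force: [1.4, 0.5, 0.4]
finger_gap: 84.7
```

>>> drive_tool(
  moves=[
    [[12,-34,0],0],
    [[24,-68,0],0],
    [[36,-102,0],0],
    [[48,-136,0],0],
    [[60,-170,-10],0],
    [[72,-204,-20],0],
    [[84,-238,-30],0],
    [[96,-270,-40],0],
  ],
)

```text
time: 2.35
tool_pos: [530.9, -318.3, 192.1]
tcp_rot: [-180.0, 0.0, 179.9]
ft_force: [0.1, -0.2, 0.0]
finger_gap: 85.1
```

Run:
```python
from h import *; from bench import r
w=r.snapshot("wrist"); cv2.imwrite("pics/w1.png",w["pixels"][:,:,::-1])
h=cv2.cvtColor(w["pixels"],cv2.COLOR_RGB2HSV); H,S,V=[h[...,k].astype(int) for k in range(3)]
m=((H>5)&(H<20)&(S>100)&(V>80)).astype(np.uint8)
c=max(cv2.findContours(m,cv2.RETR_EXTERNAL,cv2.CHAIN_APPROX_NONE)[0],key=cv2.contourArea)
e=cv2.fitEllipse(c); print(e,onz(w,*e[0],12),r.sense()["tool_pos"],w["xyz"])
```

```text
((330.21539306640625, 171.63885498046875), (64.6182861328125, 65.60320281982422), 105.1352310180664) [ 532.75174335 -315.59265973   12.        ] [ 530.48632775 -322.68627126  187.60021159] [ 449.3504753  -318.28333711  333.29400915]
```

View pics/w1.png

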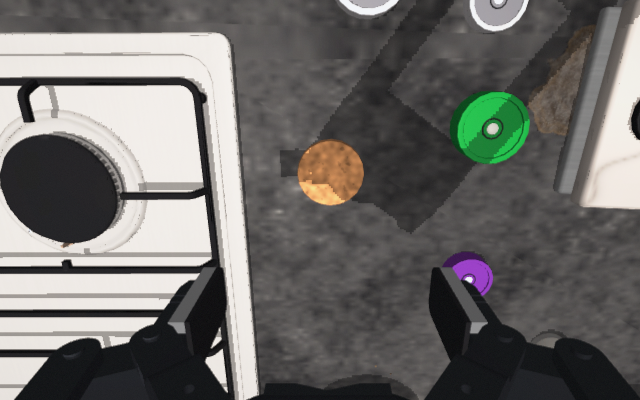

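The cork is at wrist (330,172), between the fingers, and the three views agree to about 1.5 mm. Now I descend with the opening reduced to clear the stove edge.

>>> drive_tool(
  moves=[
    [[0.6,0,-25],0],
    [[0.6,0,-55],0],
    [[0.6,0,-85],0],
    [[0.6,0,-115],0],
    [[0.6,0,-140],0],
    [[0.6,0,-155],0],
    [[0.6,0,-163],0],
    [[0.6,0,-167],0],
  ],
  fingers=76,
)

```text
time: 3.07
tool_pos: [530.4, -315.5, 24.1]
tcp_rot: [179.9, -0.1, 179.9]
ft_force: [-0.1, -0.2, 0.5]
finger_gap: 76.3
```

>>> drive_tool(
  moves=[
    [[0,0,-1],0],
    [[0,0,-1],0],
    [[0,0,-1],0],
    [[0,0,-1],0],
    [[0,0,-1],0],
    [[0,0,-1],0],
    [[0,0,-1],0],
    [[0,0,-1],0],
  ],
  fingers=40,
  squeeze=25,
)

```text
time: 3.73
tool_pos: [531.3, -316.2, 24.9]
tcp_rot: [-180.0, 0.0, 179.9]
ft_force: [-0.9, 0.3, -0.0]
finger_gap: 39.8
```

Run:
```python
from h import *; from bench import r
w=r.snapshot("wrist"); cv2.imwrite("pics/w2.png",w["pixels"][:,:,::-1]);q=r.sense();print(q["tool_pos"],q["finger_gap"],q["ft_force"])
```

```text
[ 531.2891773  -316.2118288    24.77053351] 39.90482885609303 [-0.95581238  0.94859301 -0.36957971]
```

View pics/w2.png

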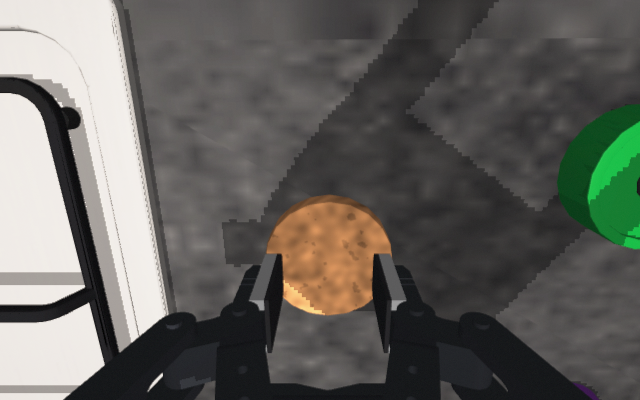

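The cork is at (330,255) in the wrist view, with the fingertips passing over its top edge (gap 40), so the grip was too high. I reopen and go lower.

>>> drive_tool(
  moves=[
    [[0,0,3],0],
    [[0,0,3],0],
    [[0,0,3],0],
    [[0,0,3],0],
    [[0,0,0],0],
    [[0,0,-2],0],
    [[0,0,-4],0],
    [[0,0,-4],0],
  ],
  fingers=76,
)

```text
time: 4.45
tool_pos: [530.8, -315.8, 19.8]
tcp_rot: [180.0, -0.1, 179.9]
ft_force: [-0.1, 0.5, -0.4]
finger_gap: 76.0
```

>>> drive_tool(
  moves=[
    [[0,0,-1],0],
    [[0,0,-2],0],
    [[0,0,-3],0],
    [[0,0,-4],0],
    [[0,0,-4],0],
    [[0,0,-4],0],
    [[0,0,-4],0],
    [[0,0,-4],0],
  ],
)

```text
time: 5.12
tool_pos: [531.3, -316.3, 16.8]
tcp_rot: [-180.0, 0.0, 179.9]
ft_force: [-0.4, 0.3, -0.4]
finger_gap: 75.8
```

Run:
```python
from h import *; from bench import r
w=r.snapshot("wrist"); cv2.imwrite("pics/w3.png",w["pixels"][:,:,::-1]);q=r.sense();print(q["tool_pos"],q["finger_gap"],q["ft_force"])
```

```text
[ 531.33898299 -316.22510679   16.79116551] 76.07949595538491 [ 0.00713595  0.02345568 -0.55806744]
```

View pics/w3.png

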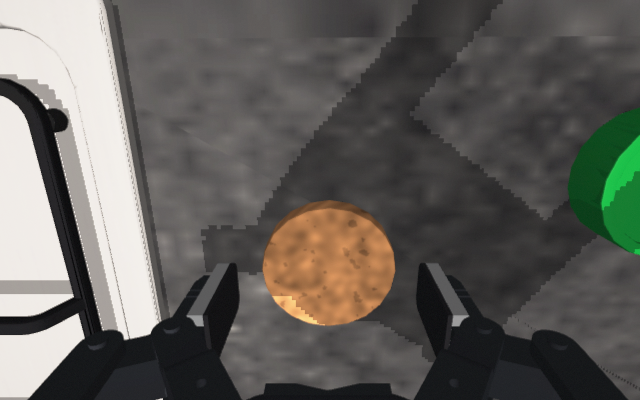

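The cork is undisturbed at (330,262) and both fingers are open beside it. Now I close on it.

>>> drive_tool(
  moves=[
    [[0,0,0],0],
    [[0,0,0],0],
    [[0,0,0],0],
    [[0,0,0],0],
    [[0,0,0],0],
    [[0,0,0],0],
    [[0,0,0],0],
    [[0,0,0],0],
  ],
  fingers=50,
  squeeze=25,
)

```text
time: 5.83
tool_pos: [531.2, -316.2, 16.7]
tcp_rot: [180.0, -0.0, 179.9]
ft_force: [-0.2, 1.1, -0.4]
finger_gap: 50.1
```

Run:
```python
from h import *; from bench import r
w=r.snapshot("wrist"); cv2.imwrite("pics/w4.png",w["pixels"][:,:,::-1]);q=r.sense();print(q["tool_pos"],q["finger_gap"],q["ft_force"])
```

```text
[ 531.23888956 -316.20317934   16.69106446] 50.487823843156995 [ 0.72474357 -0.55372327 -0.07072603]
```

View pics/w4.png

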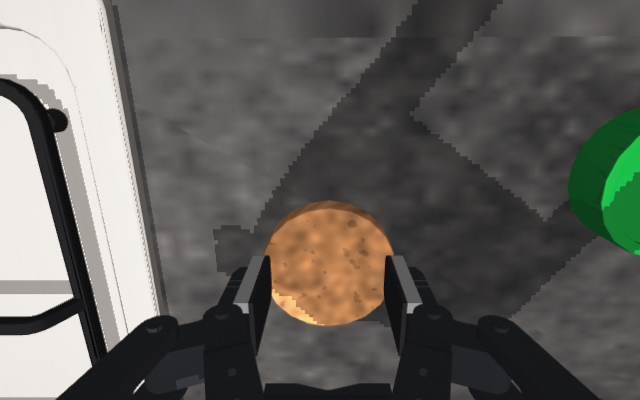

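Run:
```python
from h import *; from bench import r
w=r.snapshot("wrist"); print(w["xyz"],w["orientation"])
def at(u,v,d):
    o,q=ray(w,u,v); return o+q*d
for L,Rr in (((270,257),(387,257)),((268,257),(390,257))):
    d=358.8*50/(Rr[0]-L[0]); print(d,at(*L,d),at(*Rr,d))
print(onz(w,330,267,12),onz(w,330,267,0))
crop(w,200,190,460,400,3,"pics/w4c.png")
```

```text
[ 449.72297785 -316.22734884  157.87226779] [ 1.61304325e+02 -2.81443713e-02  8.99868518e+01]
153.33333333333334 [ 522.85928275 -340.66768226   20.73653289] [ 522.8707553  -290.67391869   20.76109042]
147.04918032786884 [ 519.86170513 -340.48559914   26.35644731] [ 519.87317768 -290.49183557   26.38100485]
[ 532.66623667 -314.94231699   12.        ] [ 539.48946031 -314.83660544    0.        ]
```

View pics/w4c.png

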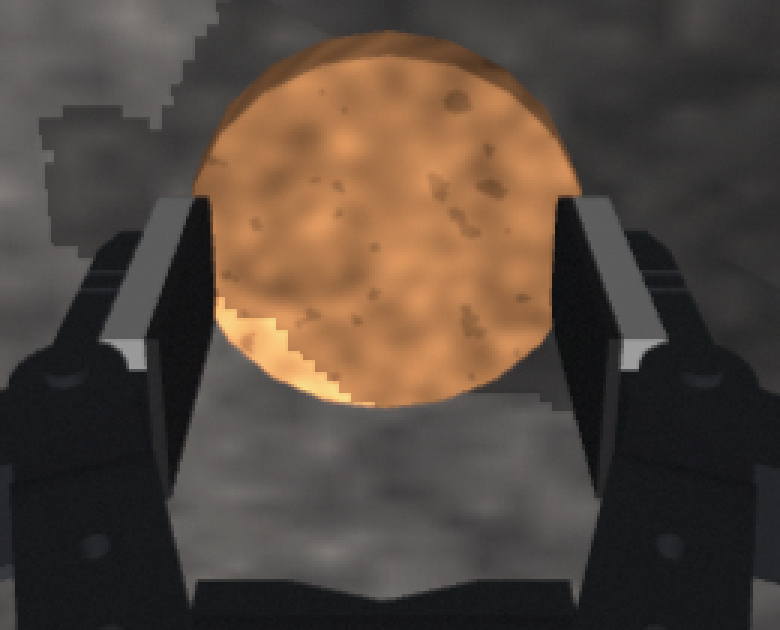

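Run:
```python
from h import *; from bench import r
s=r.snapshot("scene");t=r.snapshot("top")
a=s["pixels"][240:360,310:440,::-1]; b=t["pixels"][180:270,390:490,::-1]
cv2.imwrite("pics/s4.png",cv2.resize(a,None,fx=5,fy=5,interpolation=2))
w=r.snapshot("wrist")
for u,v,x in((270,255.7,520.2),(271.7,297,542.2),(385.7,255.7,520.2),(384,297,542.2)):
    o,d=ray(w,u,v); print(o+d*(x-o[0])/d[0])
```

```text
[ 520.2        -339.94980947   24.59464316]
[ 542.2        -340.78467177   21.5740475 ]
[ 520.2        -291.96812838   24.63898117]
[ 542.2        -291.11020618   21.61519161]
```

View pics/s4.png

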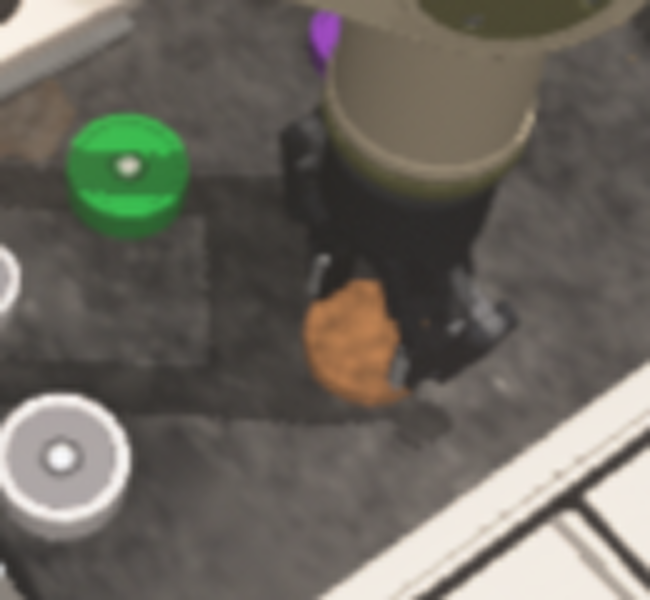

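The fingertips are about 20 mm above the worktop (wrist rays give z ≈ 22), higher than the nominal numbers suggest. I reopen and probe downward while watching the force.

>>> drive_tool(
  moves=[
    [[0,0,2],0],
    [[0,0,2],0],
    [[0,0,2],0],
    [[0,0,0],0],
    [[0,0,-2],0],
    [[0,0,-4],0],
    [[0,0,-6],0],
    [[0,0,-6],0],
  ],
  fingers=73,
)

```text
time: 6.75
tool_pos: [530.8, -315.9, 9.9]
tcp_rot: [180.0, -0.1, 179.9]
ft_force: [0.4, 0.6, 0.7]
finger_gap: 73.1
```

>>> drive_tool(
  moves=[
    [[0,0,-1],0],
    [[0,0,-2],0],
    [[0,0,-3],0],
    [[0,0,-3],0],
    [[0,0,-3],0],
    [[0,0,-3],0],
    [[0,0,-3],0],
    [[0,0,-3],0],
  ],
)

```text
time: 7.42
tool_pos: [531.3, -316.3, 7.8]
tcp_rot: [-180.0, 0.0, 179.9]
ft_force: [0.4, -0.8, -0.2]
finger_gap: 73.1
```

Run:
```python
from h import *; from bench import r
w=r.snapshot("wrist"); cv2.imwrite("pics/w5.png",w["pixels"][:,:,::-1]);q=r.sense();print(q["tool_pos"],q["finger_gap"],q["ft_force"],w["xyz"])
crop(w,200,190,460,400,3,"pics/w5c.png")
```

```text
[ 531.33572802 -316.2223977     7.79978891] 72.79136716792308 [0.00954244 1.58336388 0.14766244] [ 449.76641415 -316.25771288  148.96404484]
```

View pics/w5c.png

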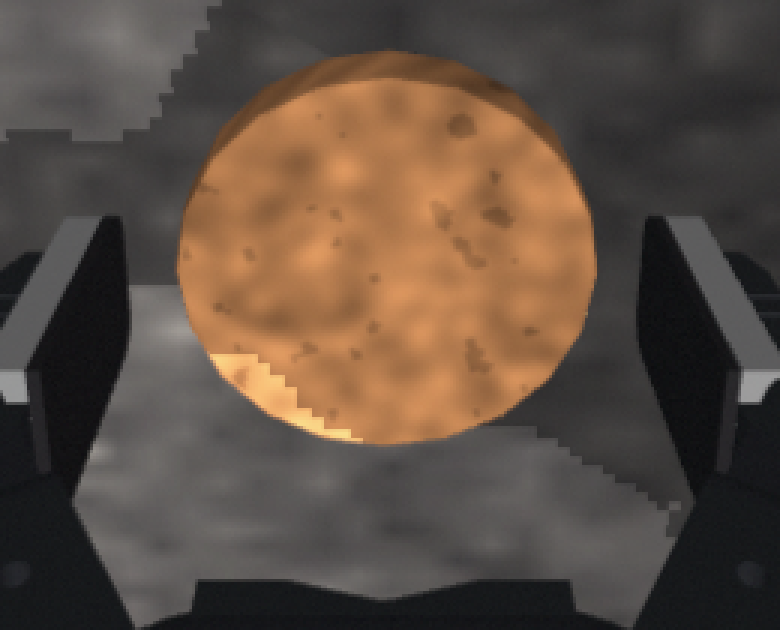

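>>> drive_tool(
  moves=[
    [[0,0,-2],0],
    [[0,0,-4],0],
    [[0,0,-6],0],
    [[0,0,-8],0],
    [[0,0,-9],0],
    [[0,0,-9],0],
    [[0,0,-9],0],
    [[0,0,-9],0],
  ],
)

```text
time: 8.13
tool_pos: [531.3, -316.2, -1.3]
tcp_rot: [-180.0, 0.0, 179.9]
ft_force: [-0.5, -1.0, -0.4]
finger_gap: 73.1
```

Run:
```python
from h import *; from bench import r
w=r.snapshot("wrist"); q=r.sense();print(q["tool_pos"],q["finger_gap"],q["ft_force"],w["xyz"])
crop(w,200,190,460,400,3,"pics/w6c.png")
```

```text
[ 531.37361273 -316.2698709    -1.17986121] 73.13742507998303 [ 0.41119476 -0.85441886  0.60318415] [ 449.76804354 -316.25909179  139.92710589]
```

View pics/w6c.png

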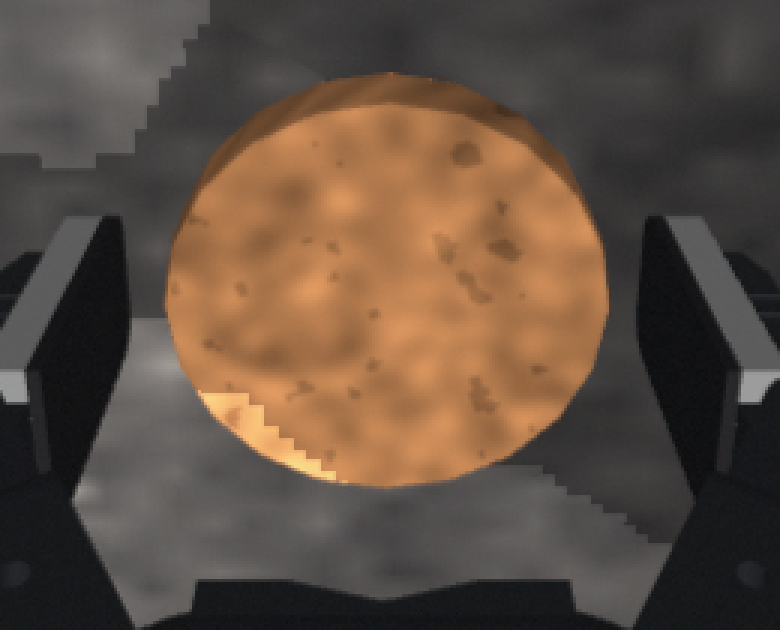

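>>> drive_tool(
  moves=[
    [[0,0,-1],0],
    [[0,0,-2],0],
    [[0,0,-3],0],
    [[0,0,-4],0],
    [[0,0,-5],0],
    [[0,0,-5],0],
    [[0,0,-5],0],
    [[0,0,-5],0],
  ],
)

```text
time: 8.85
tool_pos: [531.3, -316.2, -6.3]
tcp_rot: [-180.0, 0.0, 179.9]
ft_force: [-0.1, -1.1, -0.1]
finger_gap: 73.1
```

>>> drive_tool(
  moves=[
    [[0,0,0],0],
    [[0,0,0],0],
    [[0,0,0],0],
    [[0,0,0],0],
    [[0,0,0],0],
    [[0,0,0],0],
    [[0,0,0],0],
    [[0,0,0],0],
  ],
  fingers=50,
  squeeze=25,
)

```text
time: 9.52
tool_pos: [533.1, -317.6, -3.7]
tcp_rot: [-179.9, 0.2, 179.9]
ft_force: [-0.1, 0.0, 11.6]
finger_gap: 60.6
```

Run:
```python
from h import *; from bench import r
w=r.snapshot("wrist"); q=r.sense();print(q["tool_pos"],q["finger_gap"],q["ft_force"],w["xyz"])
crop(w,200,190,460,400,3,"pics/w7c.png")
```

```text
[ 533.15336519 -317.56335358   -3.71308323] 60.9557401935725 [-0.72951786 -0.62231628 10.65363084] [ 451.059989   -317.23196763  137.13806652]
```

View pics/w7c.png

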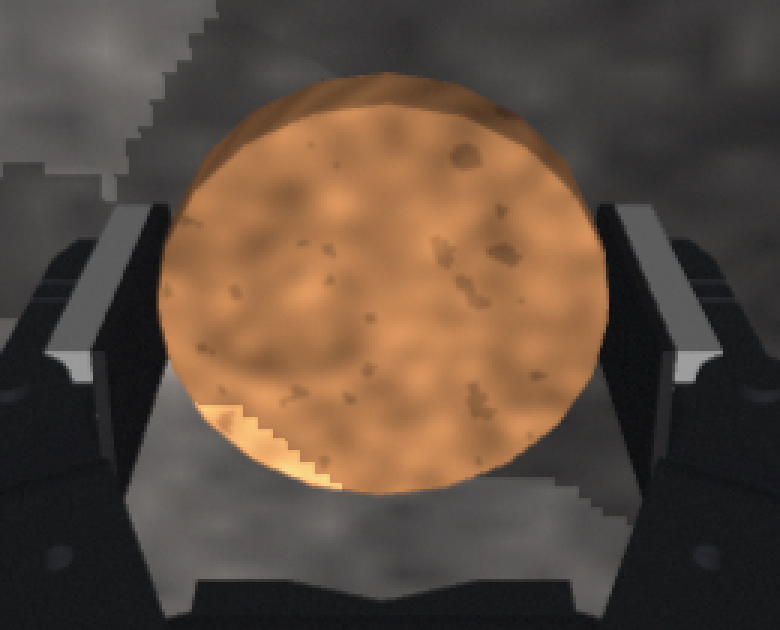

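The cork is gripped (gap 61, jaws either side of (380,290) in the crop). Now I lift it.

>>> drive_tool(
  moves=[
    [[0,0,6],0],
    [[0,0,15],0],
    [[0,0,30],0],
    [[0,0,55],0],
    [[0,0,85],0],
    [[0,0,115],0],
    [[0,0,136],0],
    [[0,0,146],0],
  ],
  squeeze=30,
)

```text
time: 10.23
tool_pos: [532.8, -317.3, 144.4]
tcp_rot: [-179.8, 0.3, 179.9]
ft_force: [0.4, 0.1, -0.8]
finger_gap: 60.6
```

```bash
cat >> h.py <<'E'
def ell(i,f,x0=0,y0=0,x1=640,y1=400):
    h=cv2.cvtColor(i["pixels"],cv2.COLOR_RGB2HSV)[y0:y1,x0:x1]; H,S,V=[h[...,k].astype(int) for k in range(3)]
    m=f(H,S,V).astype(np.uint8)
    c=max(cv2.findContours(m,cv2.RETR_EXTERNAL,cv2.CHAIN_APPROX_NONE)[0],key=cv2.contourArea)
    e=cv2.fitEllipse(c); return (e[0][0]+x0,e[0][1]+y0),e[1],e[2]
E
python3 - <<'E'
from h import *; from bench import r
w=r.snapshot("wrist"); q=r.sense();print(q["tool_pos"],q["finger_gap"],q["ft_force"],w["xyz"])
e=ell(w,lambda H,S,V:(H>5)&(H<20)&(S>100)&(V>60)); tz=w["xyz"][2]-141
print(e,onz(w,*e[0],tz+3.7+12)-w["xyz"])
cv2.imwrite("pics/w8.png",w["pixels"][:,:,::-1])
t=r.snapshot("top"); s=r.snapshot("scene")
crop(t,240,190,380,290,5,"pics/t8.png");crop(s,230,165,350,275,5,"pics/s8.png")
E
```

```text
[ 533.1843412  -317.52129383  144.96220692] 60.37060652706184 [-0.41472562 -0.80805342  0.64109483] [ 450.63390118 -316.83280696  285.20382046]
((327.33770751953125, 284.8125915527344), (139.05482482910156, 149.44522094726562), 89.93357849121094) [  80.1301007    -0.35222253 -125.3       ]
```

View pics/w8.png

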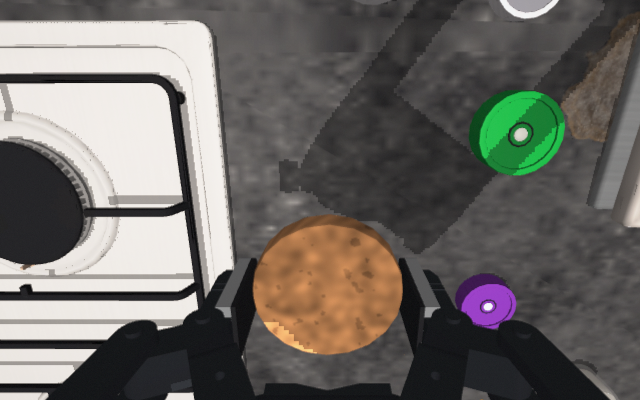

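View pics/t8.png

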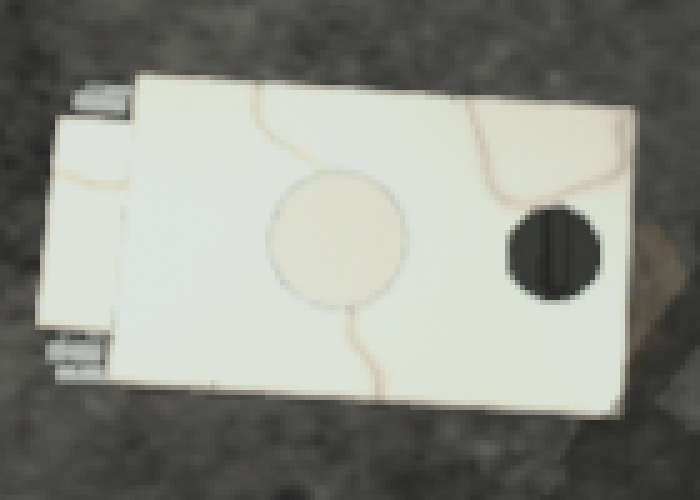

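View pics/s8.png

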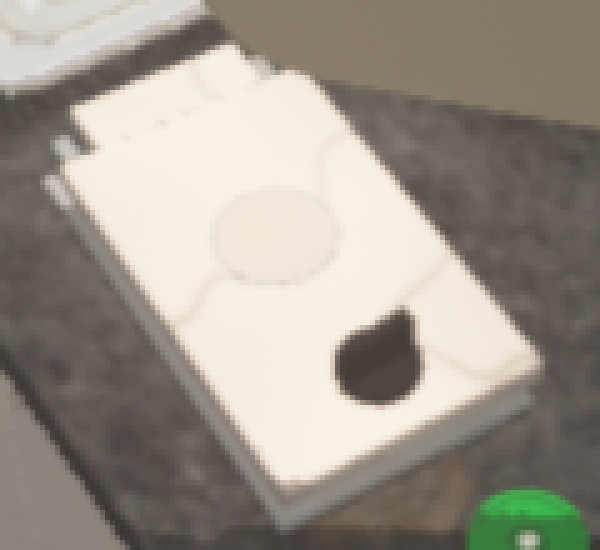

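Run:
```python
from h import *; from bench import r
t=r.snapshot("top"); s=r.snapshot("scene")
print("mark",tri(t,(307.0,237.4),s,(284.7,211.6)),onz(t,307,237.4,52),onz(s,284.7,211.6,52))
print("knobdisc top",onz(t,350.5,240.2,58),"cup",onz(t,276,153,40),"salt",onz(t,356,138,90))
# slab edges in top: near/far long edges
P=[onz(t,240+u/5-.4,190+v/5-.4,52) for u,v in((137,76),(636,106),(110,380),(622,416))]
for p in P: print(p)
print(np.degrees(np.arctan2(*(P[0]-P[1])[:2])),np.degrees(np.arctan2(*(P[2]-P[3])[:2])))
```

```text
mark (array([479.04431324,  47.42798269,  52.64639217]), np.float64(0.5163595721628568)) [478.87237097  47.55509938  52.        ] [479.56370264  47.83638942  52.        ]
knobdisc top [473.79777811 -62.6991289   58.        ] cup [705.01001252 138.30914233  40.        ] salt [734.14981173 -71.92891346  90.        ]
[560.65314123 153.40813707  52.        ]
[ 551.25154344 -104.5787268    52.        ]
[405.5273049  158.94015304  52.        ]
[393.64562641 -97.71287651  52.        ]
2.0870582271359828 2.650599195325751
```

>>> drive_tool(
  moves=[
    [[0,15,0],0],
    [[0,45,0],0],
    [[0,80,0],0],
    [[0,115,0],0],
    [[0,150,0],0],
    [[0,185,0],0],
    [[0,220,0],0],
    [[0,255,0],0],
  ],
)

```text
time: 11.15
tool_pos: [529.5, -58.7, 137.7]
tcp_rot: [180.0, -0.2, 179.9]
ft_force: [0.4, 1.2, 0.3]
finger_gap: 60.8
```

>>> drive_tool(
  moves=[
    [[0,30,0],0],
    [[0,60,0],0],
    [[0,85,0],0],
    [[0,102,0],0],
    [[0,110,0],0],
    [[0,110,0],0],
    [[0,110,0],0],
    [[0,110,0],0],
  ],
)

```text
time: 11.82
tool_pos: [530.9, 47.9, 139.1]
tcp_rot: [-180.0, -0.1, 179.9]
ft_force: [-0.1, -0.8, -1.4]
finger_gap: 60.6
```

Run:
```python
from h import *; from bench import r
w=r.snapshot("wrist"); q=r.sense();print(q["tool_pos"],q["tcp_rot"],q["finger_gap"],q["ft_force"],w["xyz"])
cv2.imwrite("pics/w9.png",w["pixels"][:,:,::-1])
```

```text
[531.09513113  47.7050724  139.2853195 ] [-1.79979617e+02 -3.82501932e-02  1.79873077e+02] 60.7059371943095 [-1.34753711 -0.33461091 -0.82497884] [449.51835778  47.99160595 280.35140962]
```

View pics/w9.png

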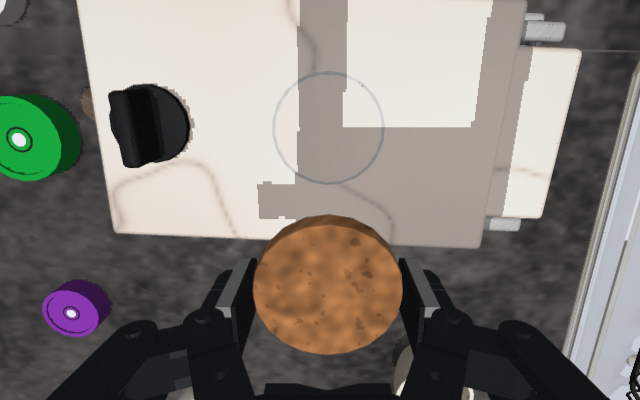

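Run:
```python
from h import *; from bench import r
w=r.snapshot("wrist")
g=cv2.cvtColor(w["pixels"],cv2.COLOR_RGB2GRAY)
m=onz(w,328.5,128,52.5)
# cork: top-face ellipse; size gives depth
e=ell(w,lambda H,S,V:(H>5)&(H<20)&(S>100)&(V>60))
print("mark",m,e)
for z in(148,152,156,160):
    print(z,onz(w,253.3,283,z),onz(w,403,283,z),onz(w,327.5,291,z))
crop(w,240,205,420,365,4,"pics/w9c.png")
```

```text
mark [480.31462329  48.56839755  52.5       ] ((327.3363342285156, 285.1263427734375), (138.55140686035156, 149.3700714111328), 90.53742218017578)
148 [532.48447763  16.37082265 148.        ] [532.5770754   79.81459434 148.        ] [536.45319692  47.81143717 148.        ]
152 [529.98387395  17.32045098 152.        ] [530.07367686  78.84931528 152.        ] [533.83280638  47.81210134 152.        ]
156 [527.48327026  18.2700793  156.        ] [527.57027832  77.88403622 156.        ] [531.21241583  47.81276552 156.        ]
160 [524.98266657  19.21970763 160.        ] [525.06687978  76.91875716 160.        ] [528.59202529  47.81342969 160.        ]
```

View pics/w9c.png

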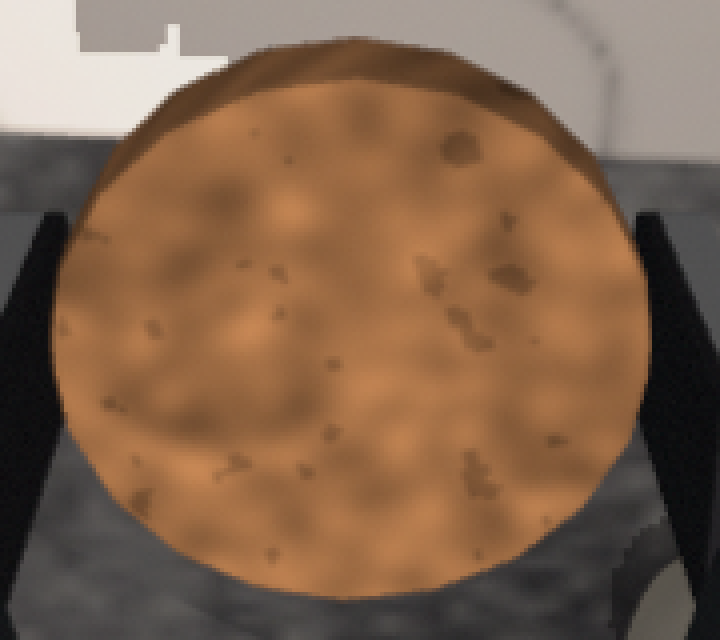

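The steel circle is centred at wrist (328,128) and the carried cork at (327,290), so the shift is about (-52.5, +0.6).

>>> drive_tool(
  moves=[
    [[-14,0.2,0],0],
    [[-32,0.4,0],0],
    [[-48,0.6,0],0],
    [[-52.5,0.6,-15],0],
    [[-52.5,0.6,-35],0],
    [[-52.5,0.6,-58],0],
    [[-52.5,0.6,-74],0],
    [[-52.5,0.6,-80],0],
  ],
)

```text
time: 12.58
tool_pos: [476.8, 48.5, 57.0]
tcp_rot: [-180.0, -0.2, 179.9]
ft_force: [-0.2, -0.0, 0.3]
finger_gap: 60.7
```

>>> drive_tool(
  moves=[
    [[0,0,-1.5],0],
    [[0,0,-3],0],
    [[0,0,-4.5],0],
    [[0,0,-6],0],
    [[0,0,-7],0],
    [[0,0,-7],0],
    [[0,0,-7],0],
    [[0,0,-7],0],
  ],
)

```text
time: 13.25
tool_pos: [478.9, 49.4, 53.0]
tcp_rot: [180.0, 0.0, 179.9]
ft_force: [0.2, 0.5, -1.7]
finger_gap: 60.5
```

Run:
```python
from h import *; from bench import r
w=r.snapshot("wrist"); q=r.sense();print(q["tool_pos"],q["tcp_rot"],q["finger_gap"],q["ft_force"],w["xyz"])
cv2.imwrite("pics/w10.png",w["pixels"][:,:,::-1])
s=r.snapshot("scene");crop(s,230,165,350,275,5,"pics/s10.png")
```

```text
[478.9238458   49.4526363   52.92381274] [-1.79999510e+02  2.09599053e-02  1.79948621e+02] 60.97342389830968 [-0.22537406 -0.29126729 -1.02685337] [397.349734    49.40922884 194.11462653]
```

View pics/w10.png

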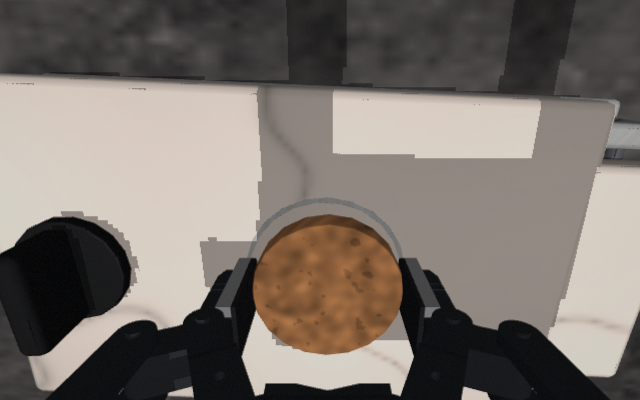

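>>> drive_tool(
  moves=[
    [[0,0,-0.5],0],
    [[0,0,-1],0],
    [[0,0,-1.5],0],
    [[0,0,-2],0],
    [[0,0,-2.5],0],
    [[0,0,-3],0],
    [[0,0,-3],0],
    [[0,0,-3],0],
  ],
)

```text
time: 14.02
tool_pos: [478.7, 49.4, 49.6]
tcp_rot: [180.0, -0.0, 179.9]
ft_force: [-0.4, -0.9, -0.2]
finger_gap: 60.3
```

Run:
```python
from h import *; from bench import r
w=r.snapshot("wrist"); q=r.sense();print(q["tool_pos"],q["finger_gap"],q["ft_force"],w["xyz"])
crop(w,220,180,440,380,3,"pics/w11.png")
for u,v in((327.5,198),(329,199)): print(onz(w,u,v,52.5))
```

```text
[478.7591421  49.3940743  49.6620995] 60.68279559089093 [-0.53690697 -0.72247527  0.07981937] [397.19398134  49.37016525 190.82419046]
[444.10280581  49.50167853  52.5       ]
[444.53325812  50.11277598  52.5       ]
```

View pics/w11.png

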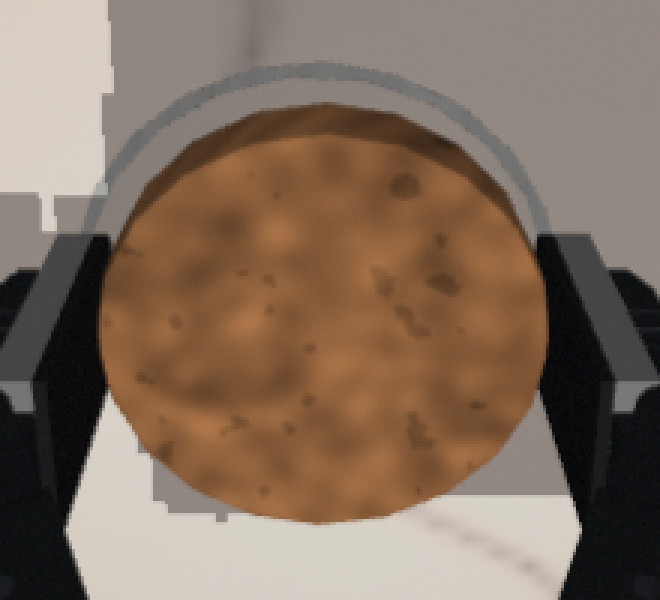

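>>> drive_tool(
  moves=[
    [[0,-0.6,-0.5],0],
    [[0,-0.6,-1],0],
    [[0,-0.6,-1.5],0],
    [[0,-0.6,-2],0],
    [[0,-0.6,-2.5],0],
    [[0,-0.6,-3],0],
    [[0,-0.6,-3],0],
    [[0,-0.6,-3],0],
  ],
)

```text
time: 14.73
tool_pos: [478.9, 48.8, 46.8]
tcp_rot: [-180.0, 0.0, 179.9]
ft_force: [-0.9, 0.0, 0.6]
finger_gap: 60.9
```

Run:
```python
from h import *; from bench import r
w=r.snapshot("wrist"); q=r.sense();print(q["tool_pos"],q["tcp_rot"],q["finger_gap"],q["ft_force"],w["xyz"])
crop(w,220,180,440,380,3,"pics/w12.png")
```

```text
[478.83215711  48.80504585  46.7701867 ] [1.79999516e+02 6.26964383e-03 1.79942725e+02] 60.57497143964431 [ 0.23404487 -0.21157583 -0.09974682] [397.27103636  48.77733137 187.94264645]
```

View pics/w12.png

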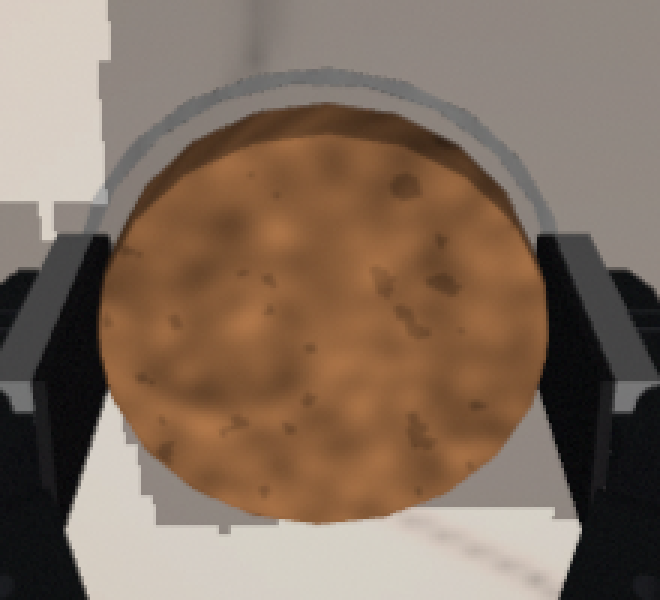

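>>> drive_tool(
  moves=[
    [[0.3,-0.3,-0.5],0],
    [[0.6,-0.3,-1],0],
    [[1,-0.3,-1.5],0],
    [[1.3,-0.3,-2],0],
    [[1.5,-0.3,-2.5],0],
    [[1.5,-0.3,-3],0],
    [[1.5,-0.3,-3],0],
    [[1.5,-0.3,-3],0],
  ],
)

```text
time: 15.45
tool_pos: [481.1, 48.5, 45.3]
tcp_rot: [-180.0, 0.1, 180.0]
ft_force: [-6.5, -1.6, 15.6]
finger_gap: 60.6
```

Run:
```python
from h import *; from bench import r
w=r.snapshot("wrist"); q=r.sense();print(q["tool_pos"],q["tcp_rot"],q["finger_gap"],q["ft_force"],w["xyz"])
crop(w,220,180,440,380,3,"pics/w13.png")
s=r.snapshot("scene");crop(s,230,165,350,275,5,"pics/s13.png")
```

```text
[481.08857553  48.45931658  45.33076994] [-1.79996370e+02  7.42381432e-02  1.79955372e+02] 60.73204541136106 [-6.18847332 -0.79504324 14.20502866] [399.33711244  48.42257416 186.37605527]
```

View pics/w13.png

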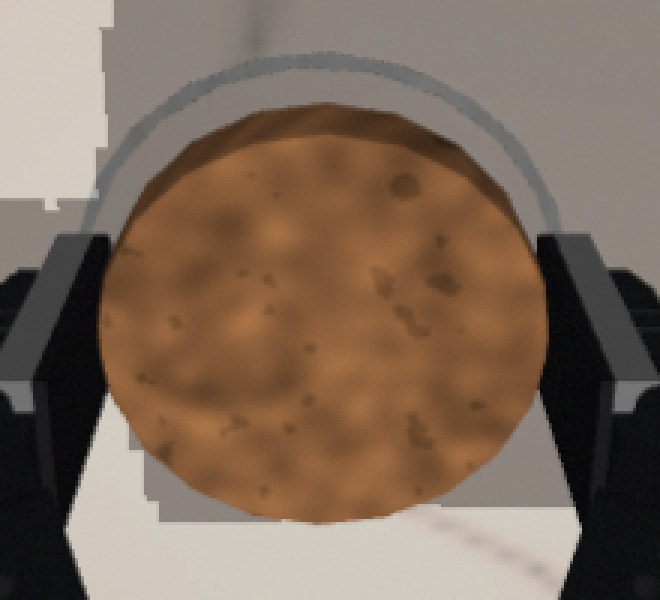

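View pics/s13.png

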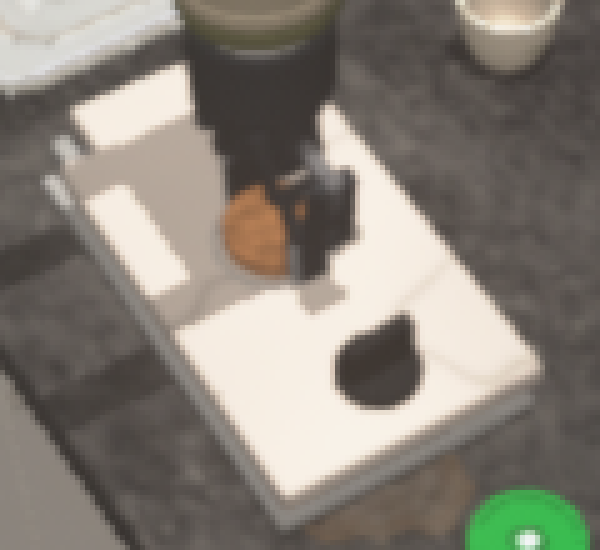

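>>> drive_tool(
  moves=[
    [[-0.5,0,1.5],0],
    [[-1,-0.2,2.5],0],
    [[-1.5,-0.4,3],0],
    [[-1.5,-0.4,3],0],
    [[-1.5,-0.4,2],0],
    [[-1.5,-0.4,1.5],0],
    [[-1.5,-0.4,1.5],0],
    [[-1.5,-0.4,1.5],0],
  ],
)

```text
time: 16.22
tool_pos: [479.9, 48.0, 46.4]
tcp_rot: [-180.0, 0.1, 179.9]
ft_force: [-0.8, -1.2, 10.1]
finger_gap: 60.9
```

Run:
```python
from h import *; from bench import r
w=r.snapshot("wrist"); q=r.sense();print(q["tool_pos"],q["tcp_rot"],q["finger_gap"],q["ft_force"],w["xyz"])
crop(w,220,180,440,380,3,"pics/w14.png")
```

```text
[479.9623396   47.95559016  46.40715977] [-1.79992007e+02  1.26353778e-01  1.79938684e+02] 60.73224383963497 [-0.6842178  -0.99551093 10.7543276 ] [398.11970715  47.96093623 187.39987869]
```

View pics/w14.png

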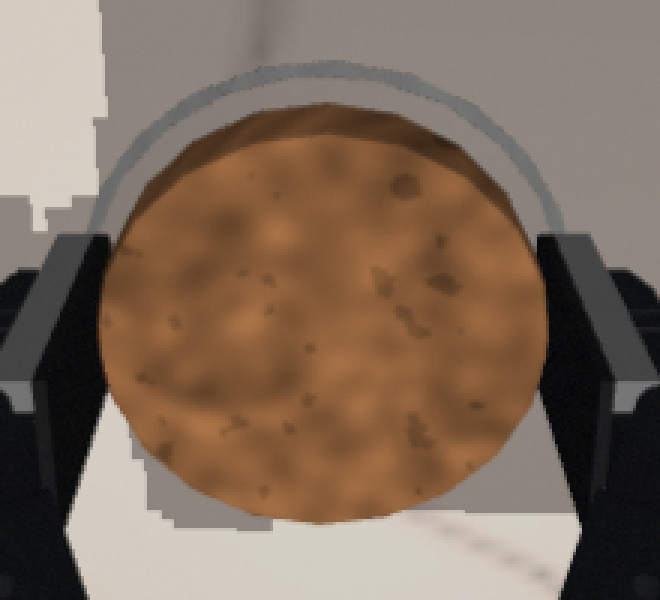

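Centred within about 1 mm, with light contact at 10 N. Now I release.

>>> drive_tool(
  moves=[
    [[0,0,0.5],0],
    [[0,0,0.5],0],
    [[0,0,0.5],0],
    [[0,0,0.5],0],
    [[0,0,0.5],0],
    [[0,0,10],0],
    [[0,0,30],0],
    [[0,0,55],0],
  ],
  fingers=78,
)

```text
time: 16.93
tool_pos: [477.0, 48.1, 99.5]
tcp_rot: [180.0, -0.2, 179.9]
ft_force: [0.9, 0.2, -0.1]
finger_gap: 78.1
```

>>> drive_tool(
  moves=[
    [[5,0,25],0],
    [[15,0,45],0],
    [[25,0,55],0],
    [[30,0,60],0],
    [[30,0,60],0],
    [[30,0,60],0],
    [[30,0,60],0],
    [[30,0,60],0],
  ],
)

```text
time: 17.6
tool_pos: [507.5, 48.1, 158.7]
tcp_rot: [-180.0, -0.2, 179.9]
ft_force: [-0.3, 0.4, 0.6]
finger_gap: 77.8
```

Run:
```python
from h import *; from bench import r
w=r.snapshot("wrist"); q=r.sense();print(q["tool_pos"],q["tcp_rot"],q["finger_gap"],q["ft_force"],w["xyz"])
cv2.imwrite("pics/w15.png",w["pixels"][:,:,::-1])
crop(w,240,60,420,220,4,"pics/w15c.png")
t=r.snapshot("top");crop(t,260,200,400,290,5,"pics/t15.png")
```

```text
[507.63050669  48.13265359 158.91374538] [-1.79998768e+02 -1.33860391e-01  1.79946437e+02] 78.27288155468415 [0.18069718 0.52584867 0.1571181 ] [426.30377779  48.09375119 300.14102937]
```

View pics/w15.png

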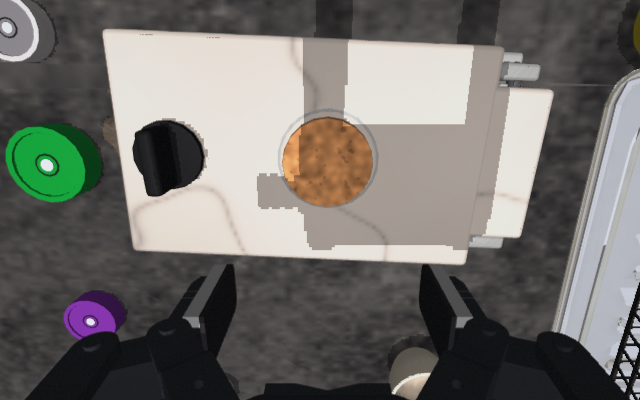

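View pics/w15c.png

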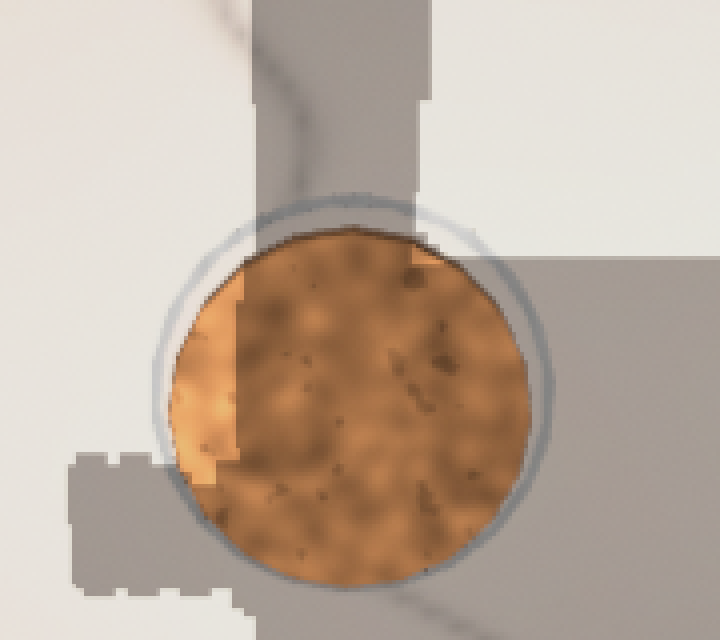

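Run:
```python
from h import *; from bench import r
w=r.snapshot("wrist")
f=lambda u,v,z:onz(w,240+u/4-.4,60+v/4-.4,z)
print("ring",f(352.5,393,52.5),f(352.5,394,52.5)); print("cork",f(350.5,407.5,64.5))
print("lr",f(152,393,52.5)-f(553,393,52.5), f(169,407,64.5)-f(532,407,64.5))
```

```text
ring [480.37968041  48.48988732  52.5       ] [480.55841718  48.48991709  52.5       ]
cork [480.24885619  48.1354175   64.5       ]
lr [-2.14847509e-02 -7.04578415e+01  0.00000000e+00] [-1.88731875e-02 -6.08870524e+01  0.00000000e+00]
```

View pics/t15.png

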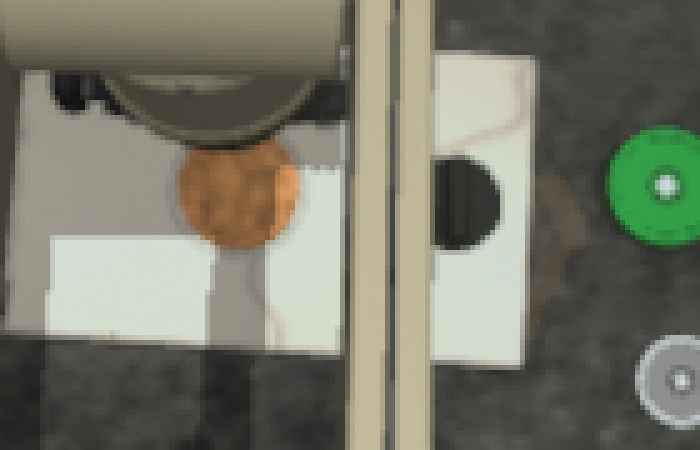

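The cork sits in the ring within 0.4 mm (crop centres (352,393) ring, (350,407) cork top, allowing for parallax). Now I go to the level.

>>> drive_tool(
  moves=[
    [[-6,-16,5],0],
    [[-20,-48,15],0],
    [[-34,-84,25],0],
    [[-48,-120,30],0],
    [[-62,-156,30],0],
    [[-76,-192,30],0],
    [[-90,-226,30],0],
    [[-104,-260,30],0],
  ],
)

```text
time: 18.42
tool_pos: [403.6, -213.3, 190.2]
tcp_rot: [-180.0, 0.0, 179.9]
ft_force: [1.5, -0.2, 0.5]
finger_gap: 77.8
```

>>> drive_tool(
  moves=[
    [[-12,-28,0],0],
    [[-22,-52,0],0],
    [[-30,-69,-10],0],
    [[-33,-75,-25],0],
    [[-33,-75,-40],0],
    [[-33,-75,-50],0],
    [[-33,-75,-50],0],
    [[-33,-75,-50],0],
  ],
)

```text
time: 19.08
tool_pos: [371.5, -286.2, 139.7]
tcp_rot: [179.9, -0.1, 180.0]
ft_force: [1.1, 0.1, 0.3]
finger_gap: 78.2
```

Run:
```python
from h import *; from bench import r
w=r.snapshot("wrist"); q=r.sense();print(q["tool_pos"],q["tcp_rot"],q["finger_gap"],q["ft_force"],w["xyz"])
cv2.imwrite("pics/w16.png",w["pixels"][:,:,::-1])
```

```text
[ 372.01030516 -286.6140513   140.55299432] [1.79997832e+02 2.11891857e-03 1.79979474e+02] 77.81327975085057 [0.00937734 0.42687432 0.47234199] [ 290.07613333 -286.45874151  280.95046348]
```

View pics/w16.png

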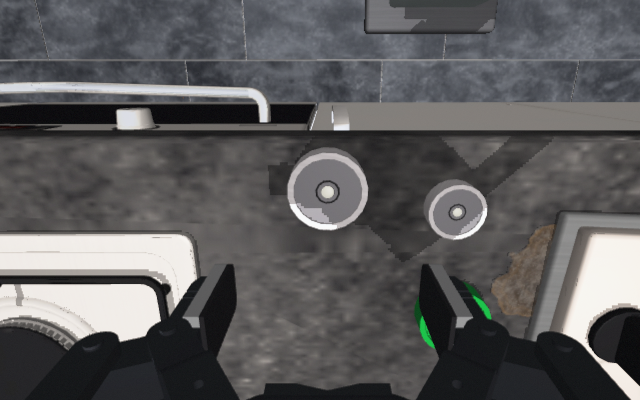

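Run:
```python
from h import *; from bench import r
w=r.snapshot("wrist"); q=r.sense(); print(q["tool_pos"])
print(onz(w,328,190.5,22),onz(w,288,190,22)-onz(w,368,190,22)); crop(w,270,130,480,260,3,"pics/w16c.png")
```

```text
[ 372.33446801 -286.89475289  141.0598658 ]
[ 372.57914438 -286.03009338   22.        ] [ 1.48376301e-02 -6.06911734e+01  0.00000000e+00]
```

View pics/w16c.png

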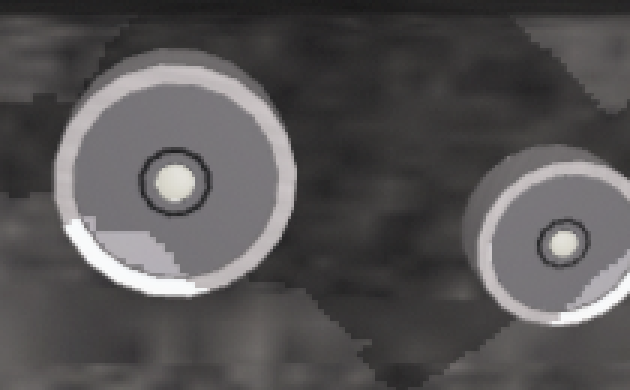

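The large silver level is at (328,190) with the smaller one at (457,212), well clear of the right finger. Now I descend.

>>> drive_tool(
  moves=[
    [[1,1.5,-20],0],
    [[1,1.5,-45],0],
    [[1,1.5,-70],0],
    [[1,1.5,-90],0],
    [[1,1.5,-105],0],
    [[1,1.5,-112],0],
    [[1,1.5,-116],0],
    [[1,1.5,-116],0],
  ],
)

```text
time: 19.85
tool_pos: [373.1, -285.4, 24.4]
tcp_rot: [-180.0, 0.0, 180.0]
ft_force: [-0.2, 0.0, 0.1]
finger_gap: 78.3
```

Run:
```python
from h import *; from bench import r
w=r.snapshot("wrist"); q=r.sense();print(q["tool_pos"],q["tcp_rot"],q["finger_gap"],q["ft_force"],w["xyz"])
cv2.imwrite("pics/w17.png",w["pixels"][:,:,::-1])
```

```text
[ 373.40607953 -285.79720709   25.109985  ] [-1.79953275e+02  4.77214721e-02  1.79960528e+02] 78.07940310701828 [-0.44760459  0.1469521  -0.10379387] [ 291.51673204 -285.46422407  165.60631543]
```

View pics/w17.png

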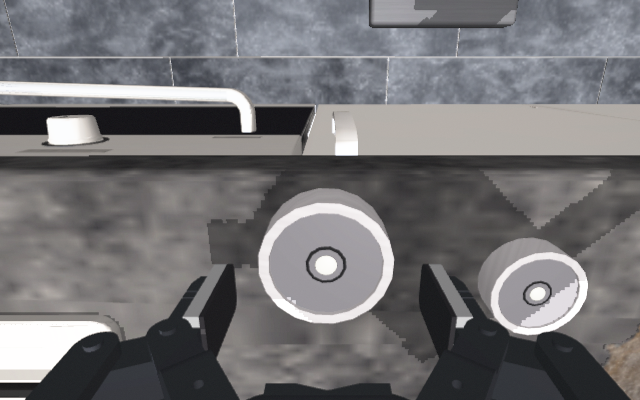

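Run:
```python
from h import *; from bench import r
w=r.snapshot("wrist"); q=r.sense(); print(q["tool_pos"],w["xyz"])
print(onz(w,326,263,22),onz(w,538,285,22))
```

```text
[ 373.61963116 -286.05525245   25.46815589] [ 291.74134578 -285.73424946  166.21589208]
[ 371.85778384 -286.36696614   22.        ] [ 383.28333068 -188.33422537   22.        ]
```

>>> drive_tool(
  moves=[
    [[0,0,-4],0],
    [[0,0,-9],0],
    [[0,0,-14],0],
    [[0,0,-18],0],
    [[0,0,-21],0],
    [[0,0,-22],0],
    [[0,0,-22],0],
    [[0,0,-22],0],
  ],
)

```text
time: 20.62
tool_pos: [372.8, -285.4, 2.2]
tcp_rot: [180.0, -0.0, 179.9]
ft_force: [-0.3, -0.3, -0.4]
finger_gap: 78.3
```

>>> drive_tool(
  moves=[
    [[0,0,0],0],
    [[0,0,0],0],
    [[0,0,0],0],
    [[0,0,0],0],
    [[0,0,0],0],
    [[0,0,0],0],
    [[0,0,0],0],
    [[0,0,0],0],
  ],
  fingers=50,
  squeeze=30,
)

```text
time: 21.28
tool_pos: [373.1, -285.7, 2.7]
tcp_rot: [-180.0, 0.0, 179.9]
ft_force: [-0.9, 1.0, 6.2]
finger_gap: 60.5
```

Run:
```python
from h import *; from bench import r
w=r.snapshot("wrist"); q=r.sense();print(q["tool_pos"],q["tcp_rot"],q["finger_gap"],q["ft_force"],w["xyz"])
cv2.imwrite("pics/w18.png",w["pixels"][:,:,::-1])
```

```text
[ 373.04699524 -285.66742201    2.70049097] [-1.79968246e+02  2.82455091e-02  1.79945983e+02] 60.66962637566109 [-1.65618598  1.53749478  5.96590271] [ 291.43735501 -285.62973526  143.84567021]
```

View pics/w18.png

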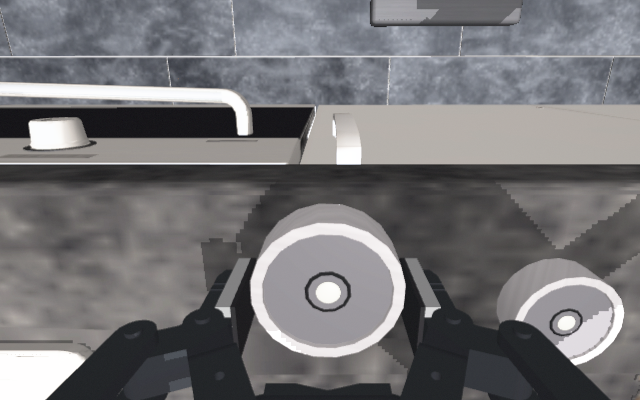

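The level is gripped (gap 60.6, face centred at (328,289)). Lift and carry.

>>> drive_tool(
  moves=[
    [[0,0,6],0],
    [[0,0,20],0],
    [[0,0,45],0],
    [[0,0,75],0],
    [[0,0,105],0],
    [[0,0,130],0],
    [[0,0,140],0],
    [[0,0,145],0],
  ],
  squeeze=40,
)

```text
time: 22.0
tool_pos: [373.7, -286.2, 149.2]
tcp_rot: [-179.9, 0.1, 179.9]
ft_force: [0.5, -0.3, -1.6]
finger_gap: 60.3
```

>>> drive_tool(
  moves=[
    [[8,14,0],0],
    [[22,44,0],0],
    [[38,78,0],0],
    [[54,112,0],0],
    [[70,146,0],0],
    [[86,180,0],0],
    [[102,214,0],0],
    [[118,246,0],0],
  ],
)

```text
time: 22.67
tool_pos: [489.9, -37.1, 144.9]
tcp_rot: [180.0, -0.2, 180.0]
ft_force: [-0.2, -1.3, -1.8]
finger_gap: 60.7
```

>>> drive_tool(
  moves=[
    [[16,32,0],0],
    [[28,58,0],0],
    [[38,77,0],0],
    [[44,86,0],0],
    [[44,88,0],0],
    [[44,88,0],0],
    [[44,88,0],0],
    [[44,88,0],0],
  ],
)

```text
time: 23.33
tool_pos: [534.2, 47.4, 146.7]
tcp_rot: [-180.0, -0.1, 179.9]
ft_force: [-0.6, 0.0, -1.7]
finger_gap: 60.6
```

Run:
```python
from h import *; from bench import r
w=r.snapshot("wrist"); q=r.sense();print(q["tool_pos"],q["tcp_rot"],q["finger_gap"],q["ft_force"],w["xyz"])
cv2.imwrite("pics/w19.png",w["pixels"][:,:,::-1])
crop(w,240,210,420,370,4,"pics/w19c.png")
e=ell(w,lambda H,S,V:(H>5)&(H<20)&(S>100)&(V>60),250,60,420,215)
print(e,onz(w,*e[0],64.5))
```

```text
[534.32798972  47.44837825 146.92729836] [-1.79984432e+02 -2.77073554e-02  1.79859911e+02] 60.40992671298384 [ 0.24382711 -0.13119958 -1.78618792] [452.7405018   47.55716525 287.93777362]
((328.0511169433594, 123.3697624206543), (96.70735168457031, 98.03620147705078), 177.2422332763672) [479.9143019   47.99916443  64.5       ]
```

View pics/w19.png

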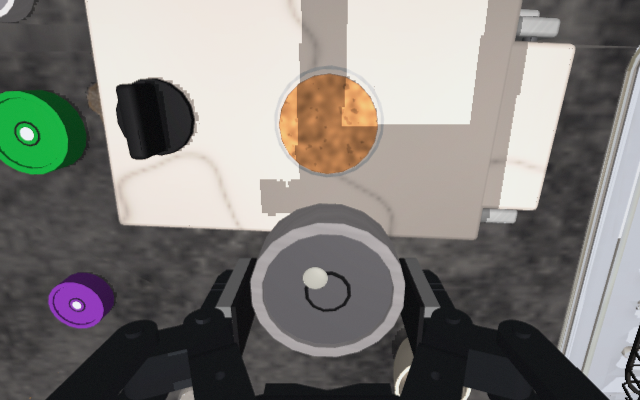

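View pics/w19c.png

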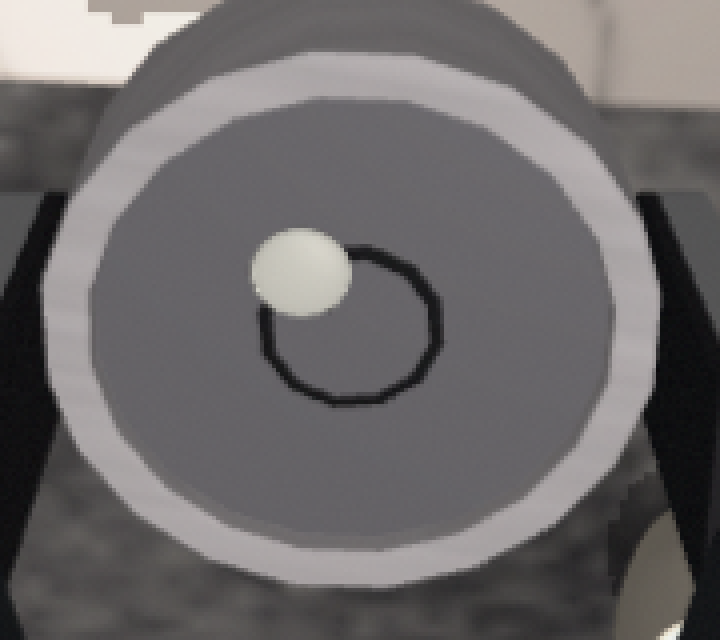

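Run:
```python
from h import *; from bench import r
w=r.snapshot("wrist"); q=r.sense(); T=q["tool_pos"]; print(T,w["xyz"])
f=lambda u,v,z:onz(w,240+u/4-.4,210+v/4-.4,z)
for dz in(18,20,22,24):
    z=w["xyz"][2]-141+dz
    a,b=f(352,52,z),f(352,588,z); c,d=f(43,310,z),f(661,310,z)
    print(dz,b[0]-a[0],d[1]-c[1],(a[0]+b[0])/2,(c[1]+d[1])/2,"ring",f(350,325,z))
e=ell(w,lambda H,S,V:(H>5)&(H<20)&(S>100)&(V>60),250,60,420,215); print(onz(w,*e[0],64.5))
```

```text
[534.47013509  47.54568721 147.10667149] [452.84669637  47.57183359 288.15325367]
18 61.617685600085906 61.034049039078454 534.9396412485466 47.581139798569815 ring [533.3845925   47.37867174 165.15325367]
20 60.615772013092624 60.041625477467434 533.604796616328 47.580988478049356 ring [532.07503322  47.38181258 167.15325367]
22 59.61385842609934 59.0492019158564 532.2699519841095 47.58083715752889 ring [530.76547393  47.38495343 169.15325367]
24 58.611944839106116 58.05677835424537 530.9351073518909 47.58068583700844 ring [529.45591464  47.38809427 171.15325367]
[479.74115605  47.99917217  64.5       ]
```

>>> drive_tool(
  moves=[
    [[-14,0.2,0],0],
    [[-32,0.4,0],0],
    [[-48,0.5,0],0],
    [[-53.5,0.5,-15],0],
    [[-53.5,0.5,-35],0],
    [[-53.5,0.5,-55],0],
    [[-53.5,0.5,-67],0],
    [[-53.5,0.5,-73],0],
  ],
)

```text
time: 24.1
tool_pos: [479.8, 48.6, 72.3]
tcp_rot: [-180.0, -0.2, 179.9]
ft_force: [-1.0, 0.9, -2.3]
finger_gap: 60.3
```

>>> drive_tool(
  moves=[
    [[0,0,-1],0],
    [[0,0,-2],0],
    [[0,0,-3],0],
    [[0,0,-4],0],
    [[0,0,-4],0],
    [[0,0,-4],0],
    [[0,0,-4],0],
    [[0,0,-4],0],
  ],
)

```text
time: 24.77
tool_pos: [481.5, 49.1, 70.5]
tcp_rot: [-180.0, 0.0, 179.9]
ft_force: [-0.2, 0.1, -2.2]
finger_gap: 60.4
```

Run:
```python
from h import *; from bench import r
w=r.snapshot("wrist"); q=r.sense();print(q["tool_pos"],q["tcp_rot"],q["finger_gap"],q["ft_force"],w["xyz"])
crop(w,210,170,450,370,3,"pics/w20.png")
```

```text
[481.36789099  49.11982509  70.35577829] [-1.79999631e+02  1.39660412e-02  1.79942391e+02] 60.42931943151009 [-0.13277366  0.27031817 -1.70737872] [399.83942652  49.09691038 211.59304105]
```

View pics/w20.png

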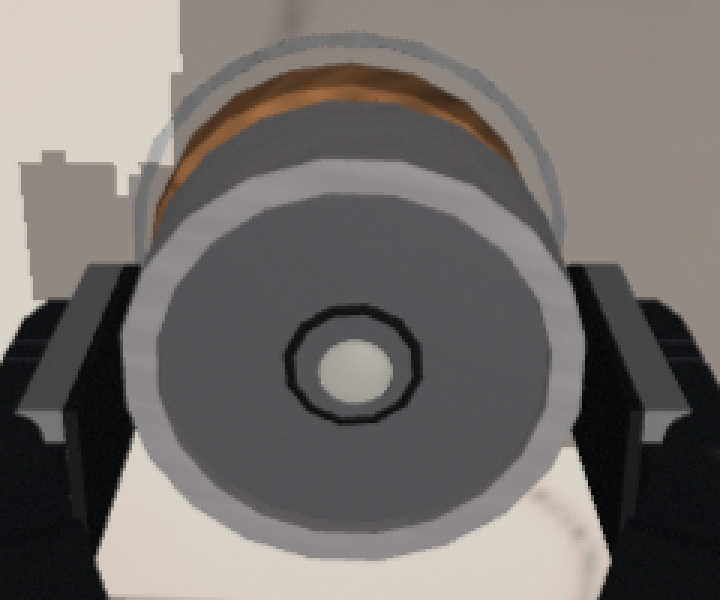

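>>> drive_tool(
  moves=[
    [[-0.7,-0.6,-0.5],0],
    [[-0.7,-0.6,-1],0],
    [[-0.7,-0.6,-1.5],0],
    [[-0.7,-0.6,-2],0],
    [[-0.7,-0.6,-2.5],0],
    [[-0.7,-0.6,-3],0],
    [[-0.7,-0.6,-3],0],
    [[-0.7,-0.6,-3],0],
  ],
)

```text
time: 25.48
tool_pos: [480.6, 48.5, 67.2]
tcp_rot: [-180.0, -0.0, 179.9]
ft_force: [-0.6, 0.4, -1.3]
finger_gap: 60.5
```

Run:
```python
from h import *; from bench import r
w=r.snapshot("wrist"); q=r.sense();print(q["tool_pos"],q["tcp_rot"],q["finger_gap"],q["ft_force"],w["xyz"])
crop(w,210,170,450,370,3,"pics/w21.png")
```

```text
[480.58084468  48.49956843  67.18805056] [-1.79999245e+02 -9.88693030e-04  1.79941769e+02] 60.77659314908517 [ 0.04244161  0.64179315 -2.42084417] [399.00061792  48.47540318 208.32465794]
```

View pics/w21.png

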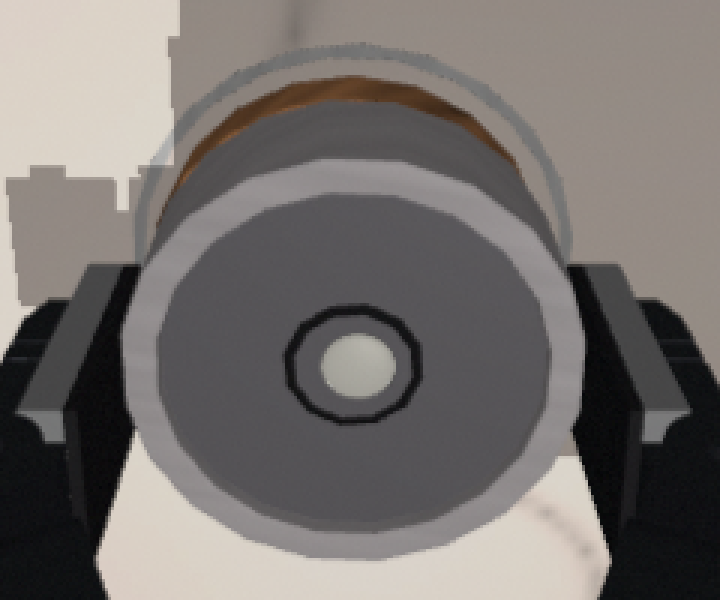

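Run:
```python
from h import *; from bench import r
w=r.snapshot("wrist"); q=r.sense();print(q["tool_pos"][2])
f=lambda u,v,z:onz(w,210+u/3-.33,170+v/3-.33,z)
print("ring front",f(352,50,52.5)); print("cork bot",f(352,77,52.5)); 
for z in (64.5,65.5,66.5): print("lev bot",z,f(352,100,z))
print("lev top",f(352,160,86.5),f(352,560,86.5))
```

```text
67.21742111219663
ring front [446.30824739  48.39922204  52.5       ]
cork bot [450.60893139  48.3970602   52.5       ]
lev bot 64.5 [450.07230154  48.40135756  64.5       ]
lev bot 65.5 [449.71746516  48.40187156  65.5       ]
lev bot 66.5 [449.36262879  48.40238556  66.5       ]
lev top [450.05904637  48.40874817  86.5       ] [510.84578776  48.37819236  86.5       ]
```

>>> drive_tool(
  moves=[
    [[0.6,0,-0.5],0],
    [[0.6,0,-1],0],
    [[0.6,0,-1.5],0],
    [[0.6,0,-2],0],
    [[0.6,0,-2.5],0],
    [[0.6,0,-3],0],
    [[0.6,0,-3],0],
    [[0.6,0,-3],0],
  ],
)

```text
time: 26.25
tool_pos: [481.8, 48.5, 65.0]
tcp_rot: [180.0, 0.1, 179.9]
ft_force: [-1.1, -0.3, 6.3]
finger_gap: 60.6
```

Run:
```python
from h import *; from bench import r
w=r.snapshot("wrist"); q=r.sense();print(q["tool_pos"],q["tcp_rot"],q["finger_gap"],q["ft_force"],w["xyz"])
crop(w,210,170,450,370,3,"pics/w22.png")
```

```text
[481.79282805  48.49449339  64.96905646] [-1.79999313e+02  7.19583559e-02  1.79944319e+02] 60.620826800306716 [-1.40222034  0.72083059  4.62553142] [400.07158239  48.47350922 206.0537496 ]
```

View pics/w22.png

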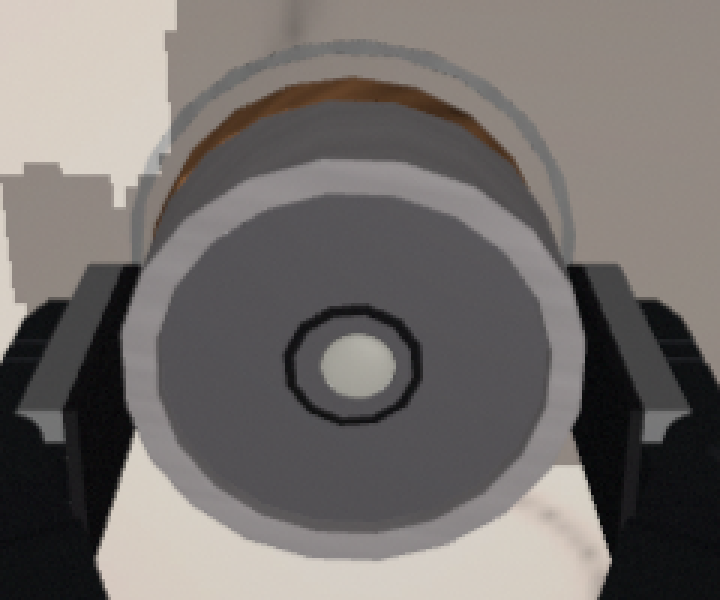

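The level is in contact with the cork and aligned within about 1 mm in the image, so I release it.

>>> drive_tool(
  moves=[
    [[0,0,0.5],0],
    [[0,0,0.5],0],
    [[0,0,0.5],0],
    [[0,0,0.5],0],
    [[0,0,0.5],0],
    [[0,0,5],0],
    [[0,0,25],0],
    [[0,0,50],0],
  ],
  fingers=78,
)

```text
time: 26.97
tool_pos: [479.2, 48.5, 112.8]
tcp_rot: [-180.0, -0.3, 179.9]
ft_force: [0.3, 0.6, 0.9]
finger_gap: 77.8
```

>>> drive_tool(
  moves=[
    [[0,0,25],0],
    [[5,-10,45],0],
    [[12,-25,55],0],
    [[20,-40,58],0],
    [[20,-50,58],0],
    [[20,-50,58],0],
    [[20,-50,58],0],
    [[20,-50,58],0],
  ],
)

```text
time: 27.63
tool_pos: [500.2, -1.0, 171.2]
tcp_rot: [180.0, -0.1, 179.9]
ft_force: [-0.2, 0.3, -0.4]
finger_gap: 77.9
```

Run:
```python
from h import *; from bench import r
w=r.snapshot("wrist"); q=r.sense();print(q["tool_pos"],q["tcp_rot"],q["finger_gap"],q["ft_force"],w["xyz"],w["orientation"])
cv2.imwrite("pics/w23.png",w["pixels"][:,:,::-1])
s=r.snapshot("scene"); crop(s,240,170,350,260,6,"pics/s23.png")
```

```text
[500.31894639  -0.83030459 171.3117975 ] [ 1.79972746e+02 -9.38214131e-02  1.79956244e+02] 77.82320168367457 [0.17007037 1.28109014 0.1548766 ] [418.95529578  -1.06942564 312.59297081] [ 1.61409209e+02 -6.14918984e-02  8.99730657e+01]
```

View pics/w23.png

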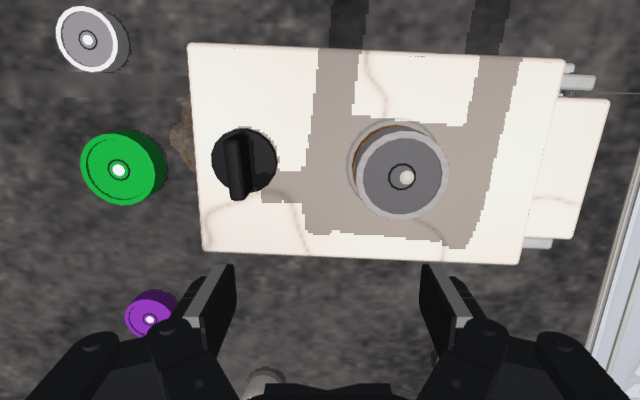

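View pics/s23.png

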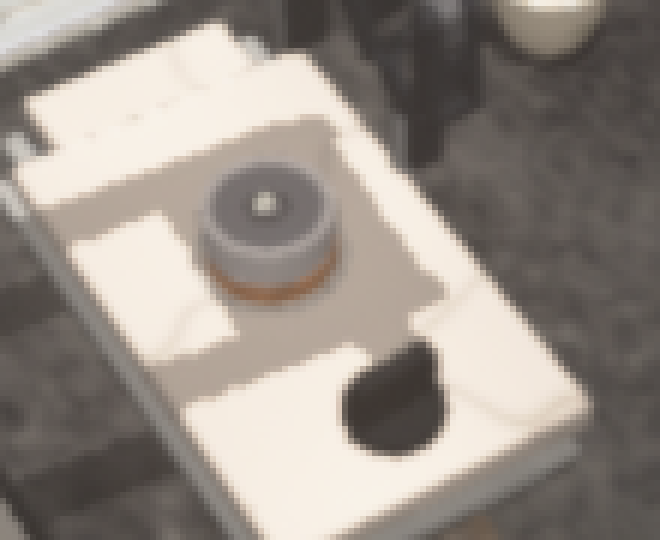

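The level sits on the cork at wrist (401,175), and the bubble is at (408,177), toward the hinge. Next I measure the knob.

Run:
```python
from h import *; from bench import r
w=r.snapshot("wrist");print(w["xyz"])
crop(w,190,110,300,220,6,"pics/w24k.png"); crop(w,340,110,460,230,5,"pics/w24l.png")
```

```text
[419.1021293   -0.92375056 312.76258107]
```

View pics/w24k.png

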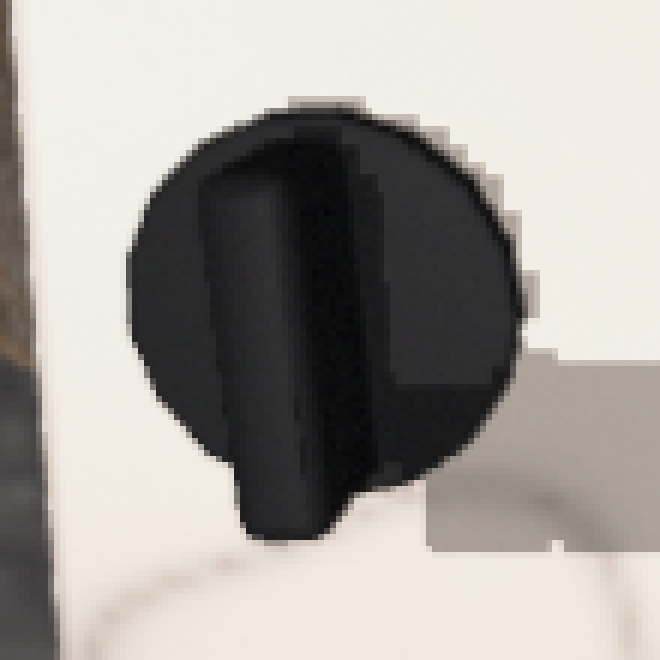

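View pics/w24l.png

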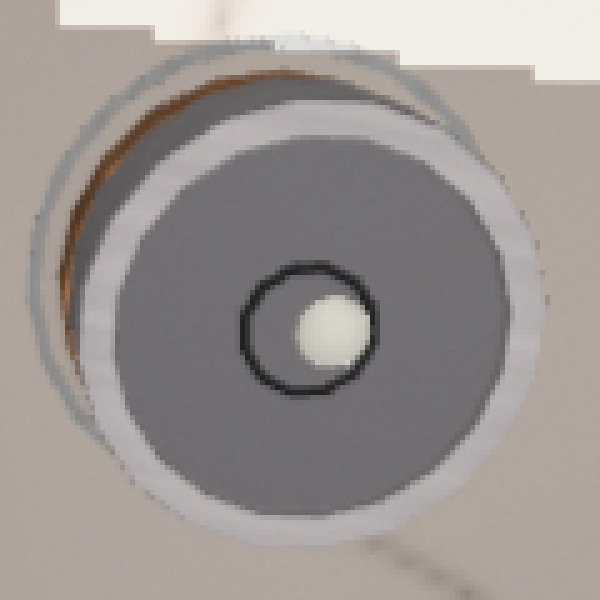

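Run:
```python
from h import *; from bench import r
w=r.snapshot("wrist")
f=lambda u,v,z:onz(w,190+u/6-.42,110+v/6-.42,z)
for z in (76,80,84,88):
    a,b=f(247,183,z),f(283,537,z); print(z,a,b,"len",np.linalg.norm(b-a),"ang",np.degrees(np.arctan2(b[1]-a[1],b[0]-a[0])),(a+b)/2, "thick",np.linalg.norm(f(218,360,z)-f(308,355,z)))
for z in(50,55,60): print("disc",z,f(128,295,z)-f(520,295,z),(f(128,295,z)+f(520,295,z))/2,(f(324,108,z)+f(324,490,z))/2)
t=r.snapshot("top");crop(t,320,215,380,265,10,"pics/t24.png")
```

```text
76 [458.90742245 -64.54660493  76.        ] [500.09960377 -63.88466609  76.        ] len 41.19749949691583 ang 0.9206367927651419 [479.50351311 -64.21563551  76.        ] thick 10.237540837024607
80 [458.23704974 -63.47267609  80.        ] [498.73368108 -62.82191441  80.        ] len 40.5018597196355 ang 0.9206367927651565 [478.48536541 -63.14729525  80.        ] thick 10.064674990438467
84 [457.56667704 -62.39874725  84.        ] [497.3677584  -61.75916273  84.        ] len 39.80621994235522 ang 0.9206367927651502 [477.46721772 -62.07895499  84.        ] thick 9.891809143852353
88 [456.89630433 -61.32481841  88.        ] [496.00183572 -60.69641105  88.        ] len 39.110580165074886 ang 0.9206367927651659 [476.44907003 -61.01061473  88.        ] thick 9.718943297266224
disc 50 [ 1.48674526e-02 -4.87083664e+01  0.00000000e+00] [477.19648617 -63.14919042  50.        ] [478.40196737 -63.24025422  50.        ]
disc 55 [ 1.45846830e-02 -4.77819638e+01  0.00000000e+00] [476.09354921 -61.96612276  55.        ] [477.27610291 -62.05545459  55.        ]
disc 60 [ 1.43019133e-02 -4.68555612e+01  0.00000000e+00] [474.99061225 -60.78305511  60.        ] [476.15023845 -60.87065496  60.        ]
```

View pics/t24.png

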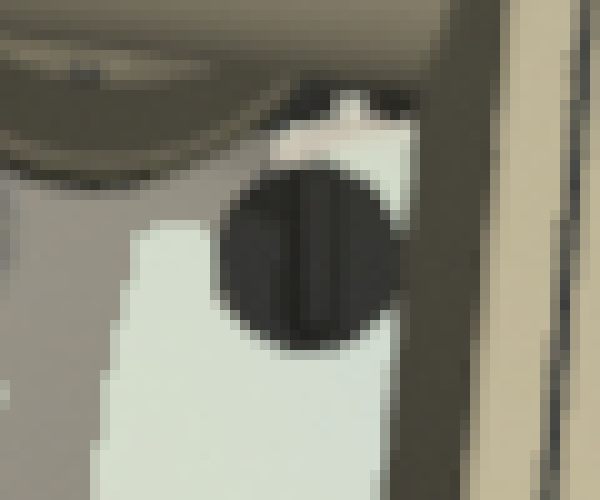

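Knob axis ≈ (477,-62.4), disc top z ≈ 55, bar top ≈ 83, bar nearly along world x. I move above it with a reduced opening.

>>> drive_tool(
  moves=[
    [[-6,-15,0],0],
    [[-14,-38,-5],0],
    [[-20,-55,-15],0],
    [[-23,-61,-30],0],
    [[-23,-61,-50],0],
    [[-23,-61,-68],0],
    [[-23,-61,-76],0],
    [[-23,-61,-76],0],
  ],
  fingers=40,
  squeeze=80,
)

```text
time: 28.55
tool_pos: [476.4, -61.9, 93.9]
tcp_rot: [179.9, -0.2, 180.0]
ft_force: [-1.1, 0.4, 0.1]
finger_gap: 40.0
```

Run:
```python
from h import *; from bench import r
w=r.snapshot("wrist"); q=r.sense();print(q["tool_pos"],q["tcp_rot"],q["finger_gap"],q["ft_force"],w["xyz"])
cv2.imwrite("pics/w25.png",w["pixels"][:,:,::-1])
```

```text
[477.38245751 -62.06543181  95.45041492] [ 1.79969554e+02 -1.23413627e-01  1.79964637e+02] 40.02492533276863 [ 0.38932648 -0.68220939  0.75846448] [395.42341705 -62.07933121 235.42949733]
```

View pics/w25.png

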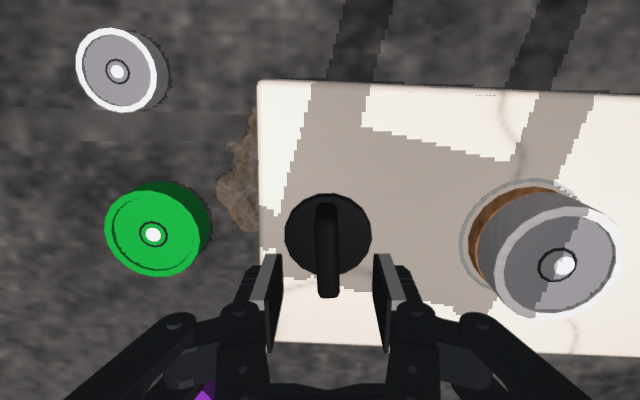

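Run:
```python
from h import *; from bench import r
w=r.snapshot("wrist"); q=r.sense();print(q["tool_pos"])
for z in(80,83): print((onz(w,327,204,z)+onz(w,328,297,z))/2, onz(w,328,297,z)-onz(w,327,204,z))
```

```text
[478.31502793 -62.30219002  96.63213936]
[476.98903294 -61.93582156  80.        ] [50.16120539  0.50127489  0.        ]
[475.44247307 -61.94106506  83.        ] [49.20160862  0.49168537  0.        ]
```

>>> drive_tool(
  moves=[
    [[-0.5,0,-5],0],
    [[-0.5,0,-10],0],
    [[-0.5,0,-15],0],
    [[-0.5,0,-19],0],
    [[-0.5,0,-22],0],
    [[-0.5,0,-24],0],
    [[-0.5,0,-24],0],
    [[-0.5,0,-24],0],
  ],
)

```text
time: 29.32
tool_pos: [477.6, -62.5, 72.1]
tcp_rot: [180.0, -0.0, 179.9]
ft_force: [0.7, 0.6, 0.2]
finger_gap: 39.8
```

Run:
```python
from h import *; from bench import r
w=r.snapshot("wrist"); q=r.sense();print(q["tool_pos"],q["tcp_rot"],q["finger_gap"],q["ft_force"],w["xyz"])
crop(w,210,170,450,370,3,"pics/w26.png")
```

```text
[477.7748992  -62.53668965  72.30229111] [-1.79997702e+02  8.53798053e-03  1.79941377e+02] 39.79773843333143 [ 0.71882416 -0.11272315  0.04243159] [396.08867113 -62.52662077 213.29704382]
```

View pics/w26.png

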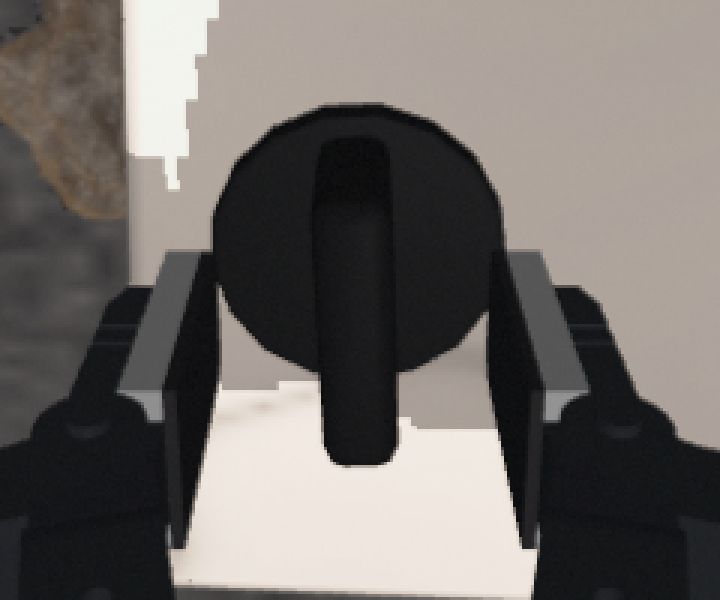

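Run:
```python
from h import *; from bench import r
w=r.snapshot("wrist"); q=r.sense();print(q["tool_pos"])
f=lambda u,v,z:onz(w,210+u/3-.33,170+v/3-.33,z)
for z in(81,83,85):print(f(355,205,z),f(360,467,z),(f(355,205,z)+f(360,467,z))/2)
print("disc",(f(357,104,55)+f(357,375,55))/2,(f(214,240,55)+f(503,240,55))/2,f(214,240,55)-f(503,240,55))
```

```text
[477.87308044 -62.57026901  72.42076311]
[458.26481305 -62.22870049  81.        ] [500.72973941 -61.47482342  81.        ] [479.49727623 -61.85176195  81.        ]
[457.32768349 -62.23360054  83.        ] [499.15146914 -61.4911056   83.        ] [478.23957632 -61.86235307  83.        ]
[456.39055393 -62.2385006   85.        ] [497.57319888 -61.50738779  85.        ] [476.9818764  -61.87294419  85.        ]
disc [477.73675623 -61.83491815  55.        ] [476.72458178 -61.58913092  55.        ] [-2.30017339e-02 -4.72268520e+01  0.00000000e+00]
```

>>> drive_tool(
  moves=[
    [[0,0,-2],0],
    [[0,0,-4],0],
    [[0,0,-6],0],
    [[0,0,-8],0],
    [[0,0,-10],0],
    [[0,0,-12],0],
    [[0,0,-12],0],
    [[0,0,-12],0],
  ],
)

```text
time: 30.08
tool_pos: [477.5, -62.4, 60.0]
tcp_rot: [180.0, -0.0, 179.9]
ft_force: [0.0, 0.6, 0.4]
finger_gap: 40.4
```

>>> drive_tool(
  moves=[
    [[0.3,0.5,0],0],
    [[0.3,0.5,0],0],
    [[0.3,0.5,0],0],
    [[0.3,0.5,0],0],
    [[0.3,0.5,0],0],
    [[0.3,0.5,0],0],
    [[0.3,0.5,0],0],
    [[0.3,0.5,0],0],
  ],
  fingers=0,
  squeeze=80,
)

```text
time: 30.75
tool_pos: [478.2, -61.9, 60.4]
tcp_rot: [180.0, 0.0, 179.9]
ft_force: [0.5, 2.7, 4.0]
finger_gap: 9.5
```

Run:
```python
from h import *; from bench import r
w=r.snapshot("wrist"); q=r.sense();print(q["tool_pos"],q["tcp_rot"],q["finger_gap"],q["ft_force"],w["xyz"])
cv2.imwrite("pics/w27.png",w["pixels"][:,:,::-1])
```

```text
[478.12345218 -61.93960882  60.33986107] [1.79994215e+02 1.91389445e-02 1.79939502e+02] 9.311383563378854 [-0.01186328  2.6025944   4.36204577] [396.56446575 -61.96484349 201.53368267]
```

View pics/w27.png

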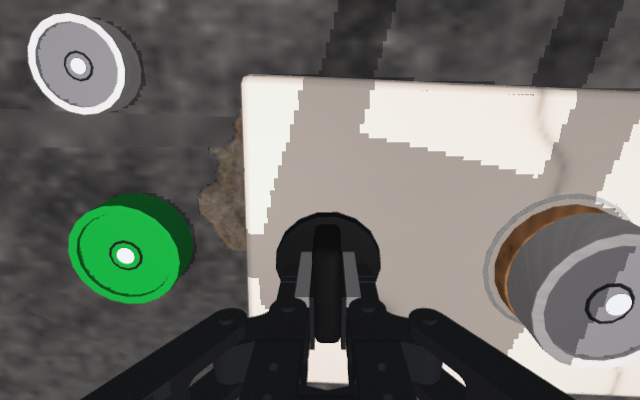

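The bar is gripped (gap 9.4) at (327,290). Now I press down in stages.

>>> drive_tool(
  moves=[
    [[0,0,-1],0],
    [[0,0,-2],0],
    [[0,0,-3],0],
    [[0,0,-4],0],
    [[0,0,-5],0],
    [[0,0,-5.5],0],
    [[0,0,-5.5],0],
    [[0,0,-5.5],0],
  ],
)

```text
time: 31.47
tool_pos: [478.9, -62.4, 55.6]
tcp_rot: [-180.0, 0.1, 179.9]
ft_force: [-1.1, 0.5, 9.8]
finger_gap: 9.5
```

>>> drive_tool(
  moves=[
    [[0,0,-0.5],0],
    [[0,0,-1],0],
    [[0,0,-1.5],0],
    [[0,0,-1.5],0],
    [[0,0,-1.5],0],
    [[0,0,-1.5],0],
    [[0,0,-1.5],0],
    [[0,0,-1.5],0],
  ],
)

```text
time: 32.13
tool_pos: [479.1, -62.6, 54.5]
tcp_rot: [-180.0, 0.1, 179.9]
ft_force: [-1.8, -1.0, 11.7]
finger_gap: 9.5
```

>>> drive_tool(
  moves=[
    [[0,0,-0.5],0],
    [[0,0,-1],0],
    [[0,0,-1],0],
    [[0,0,-1],0],
    [[0,0,-1],0],
    [[0,0,-1],0],
    [[0,0,-1],0],
    [[0,0,-1],0],
  ],
)

```text
time: 32.8
tool_pos: [479.3, -62.6, 53.7]
tcp_rot: [-179.9, 0.2, 179.9]
ft_force: [-1.1, -0.8, 13.0]
finger_gap: 9.6
```

Run:
```python
from h import *; from bench import r
w=r.snapshot("wrist"); q=r.sense();print(q["tool_pos"],q["tcp_rot"],q["finger_gap"],q["ft_force"],w["xyz"])
cv2.imwrite("pics/w28.png",w["pixels"][:,:,::-1])
```

```text
[479.30250089 -62.61402238  53.65096669] [-1.79948187e+02  1.52762799e-01  1.79931508e+02] 9.49053281063881 [-0.69665439 -0.63101451 12.95468812] [397.38334508 -62.51091728 194.62651941]
```

View pics/w28.png

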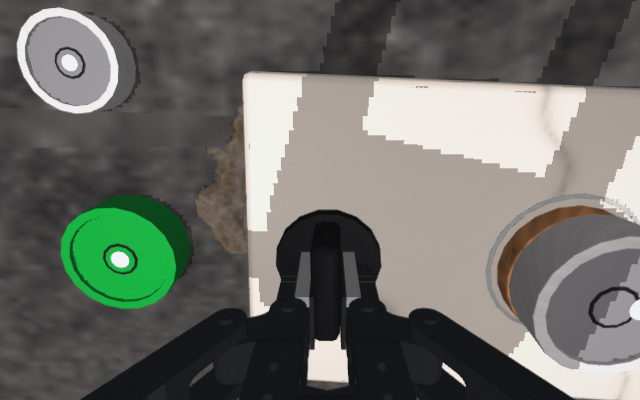

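>>> drive_tool(
  moves=[
    [[0,0,-0.5],0],
    [[0,0,-1],0],
    [[0,0,-1],0],
    [[0,0,-1],0],
    [[0,0,-1],0],
    [[0,0,-1],0],
    [[0,0,-1],0],
    [[0,0,-1],0],
  ],
)

```text
time: 33.52
tool_pos: [480.0, -62.7, 53.4]
tcp_rot: [-179.9, 0.2, 179.9]
ft_force: [-1.2, -0.8, 16.1]
finger_gap: 9.6
```

Run:
```python
from h import *; from bench import r
w=r.snapshot("wrist"); q=r.sense();print(q["tool_pos"],q["tcp_rot"],q["finger_gap"],q["ft_force"],w["xyz"])
crop(w,210,170,450,370,3,"pics/w29.png")
```

```text
[479.99012557 -62.68543231  53.40005245] [-179.9377219     0.23132124  179.93460059] 9.464319719153545 [-1.86168124 -0.37340084 16.14367483] [397.86522033 -62.54828222 194.24050486]
```

View pics/w29.png

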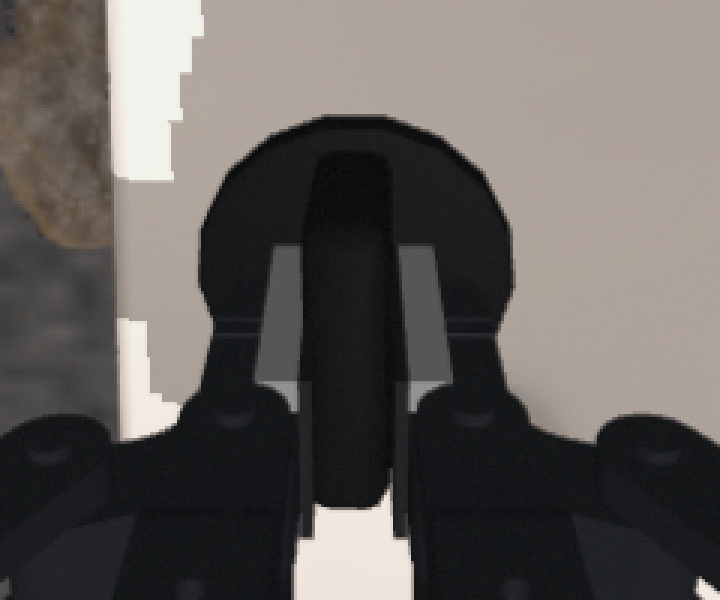

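Seated: the last 1 mm of command gave only 0.25 mm of motion and +3 N. Now I turn clockwise, raising the command with the screw's pitch (0.147 mm/deg).

>>> drive_tool(
  moves=[
    [[0,0,0.5],-4],
    [[0,0,1.1],-8],
    [[0,0,1.7],-12],
    [[0,0,2.3],-16],
    [[0,0,2.9],-20],
    [[0,0,3.5],-24],
    [[0,0,4.1],-28],
    [[0,0,4.7],-32],
  ],
)

```text
time: 34.23
tool_pos: [479.8, -63.4, 58.1]
tcp_rot: [-180.0, 0.3, 147.7]
ft_force: [-2.8, -3.8, 17.0]
finger_gap: 9.5
```

Run:
```python
from h import *; from bench import r
w=r.snapshot("wrist"); q=r.sense();print(q["tool_pos"],q["tcp_rot"],q["finger_gap"],q["ft_force"],q["wrist_torque"])
cv2.imwrite("pics/w30.png",w["pixels"][:,:,::-1])
```

```text
[479.86782649 -63.43194959  58.18298155] [-179.99459926    0.26193454  147.43142852] 9.879678241602 [-0.78133848 -3.80385798 15.06459966] [-0.05268515  0.30792184  0.08480216]
```

View pics/w30.png

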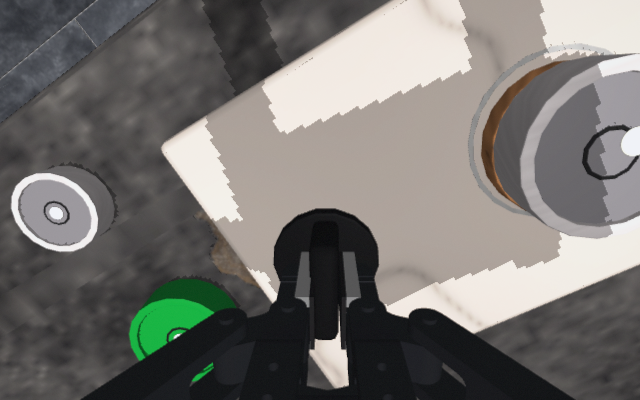

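The knob follows and the force holds at about 15–17 N. The bubble at (633,141) is still on the hinge side of the ring at (608,153), so I keep turning.

>>> drive_tool(
  moves=[
    [[0,0,0.6],-4],
    [[0,0,1.2],-8],
    [[0,0,1.8],-12],
    [[0,0,2.4],-16],
    [[0,0,3],-20],
    [[0,0,3.5],-24],
    [[0,0,3.5],-24],
    [[0,0,3.5],-24],
  ],
)

```text
time: 34.95
tool_pos: [480.0, -63.7, 61.7]
tcp_rot: [179.9, 0.3, 123.9]
ft_force: [-0.9, -4.6, 14.9]
finger_gap: 9.5
```

>>> drive_tool(
  moves=[
    [[0,0,0],0],
    [[0,0,0],0],
    [[0,0,0],0],
    [[0,0,0],0],
    [[0,0,0],0],
    [[0,0,0],0],
    [[0,0,0],0],
    [[0,0,0],0],
  ],
)

```text
time: 35.62
tool_pos: [480.0, -63.7, 61.7]
tcp_rot: [179.9, 0.3, 123.9]
ft_force: [-0.6, -3.6, 14.8]
finger_gap: 9.7
```

Run:
```python
from h import *; from bench import r
w=r.snapshot("wrist"); q=r.sense();print(q["tool_pos"],q["tcp_rot"],q["finger_gap"],q["ft_force"],q["wrist_torque"])
cv2.imwrite("pics/w31.png",w["pixels"][:,:,::-1])
```

```text
[479.98202556 -63.68513824  61.65056695] [179.89978629   0.2728584  123.92115488] 9.509444755185589 [-1.60502821 -4.14040255 15.98017686] [-0.4703876   0.33823384 -0.00073871]
```

View pics/w31.png

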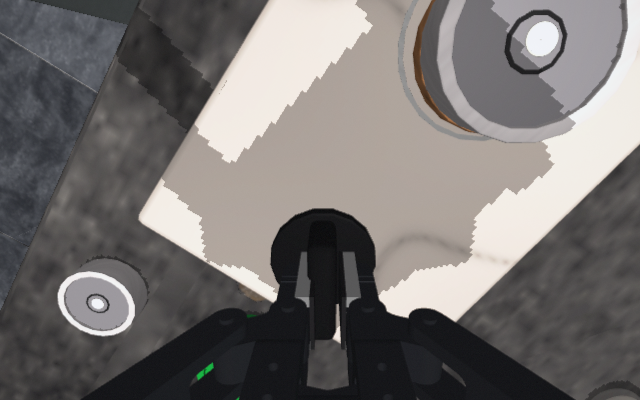

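Run:
```python
from h import *; from bench import r
w=r.snapshot("wrist"); crop(w,480,0,600,100,6,"pics/w32.png")
```

```text
(no output)
```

View pics/w32.png

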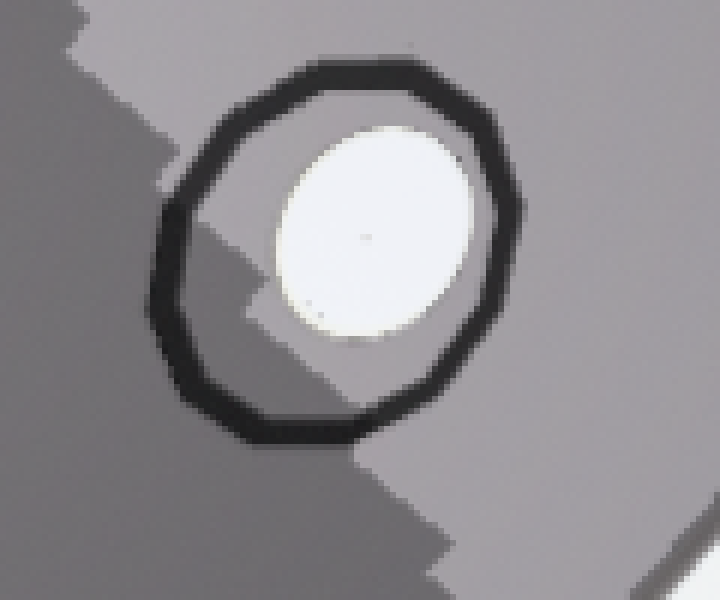

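The bubble at crop (374,232) against the ring at (336,251) is about 2 mm off, so roughly 12–14° more is needed.

>>> drive_tool(
  moves=[
    [[0,0,0.5],-3],
    [[0,0,1],-6],
    [[0,0,1.5],-9],
    [[0,0,2],-12],
    [[0,0,2],-13],
    [[0,0,2],-13],
    [[0,0,2],-13],
    [[0,0,2],-13],
  ],
)

```text
time: 36.38
tool_pos: [479.8, -63.7, 63.5]
tcp_rot: [179.9, 0.2, 110.9]
ft_force: [-1.8, -4.3, 15.6]
finger_gap: 9.5
```

>>> drive_tool(
  moves=[
    [[0,0,0],0],
    [[0,0,0],0],
    [[0,0,0],0],
    [[0,0,0],0],
    [[0,0,0],0],
    [[0,0,0],0],
    [[0,0,0],0],
    [[0,0,0],0],
  ],
)

```text
time: 37.05
tool_pos: [479.8, -63.7, 63.5]
tcp_rot: [179.9, 0.2, 110.9]
ft_force: [-0.8, -3.5, 15.9]
finger_gap: 9.8
```

>>> drive_tool(
  moves=[
    [[0,0,0],0],
    [[0,0,0],0],
    [[0,0,0],0],
    [[0,0,0],0],
    [[0,0,0],0],
    [[0,0,0],0],
    [[0,0,0],0],
    [[0,0,0],0],
  ],
)

```text
time: 37.72
tool_pos: [479.8, -63.7, 63.6]
tcp_rot: [179.9, 0.2, 110.9]
ft_force: [-1.7, -4.1, 14.3]
finger_gap: 9.3
```

Run:
```python
from h import *; from bench import r
w=r.snapshot("wrist"); q=r.sense();print(q["tool_pos"],q["tcp_rot"],q["finger_gap"],q["ft_force"],q["wrist_torque"])
cv2.imwrite("pics/w33.png",w["pixels"][:,:,::-1])
s=r.snapshot("scene"); crop(s,240,160,350,260,6,"pics/s33.png"); cv2.imwrite("pics/s33f.png",s["pixels"][:,:,::-1])
```

```text
[479.77546081 -63.66246506  63.52936437] [179.86651654   0.23726444 110.93834441] 9.726122245157171 [-1.49082169 -4.28314289 15.60863863] [-0.56258124  0.45072575  0.0755889 ]
```

View pics/w33.png

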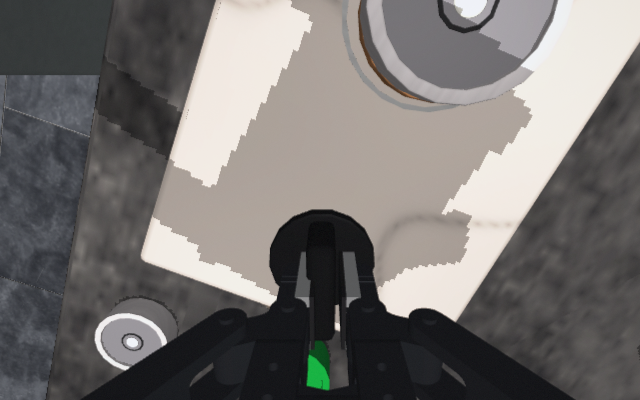

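View pics/s33.png

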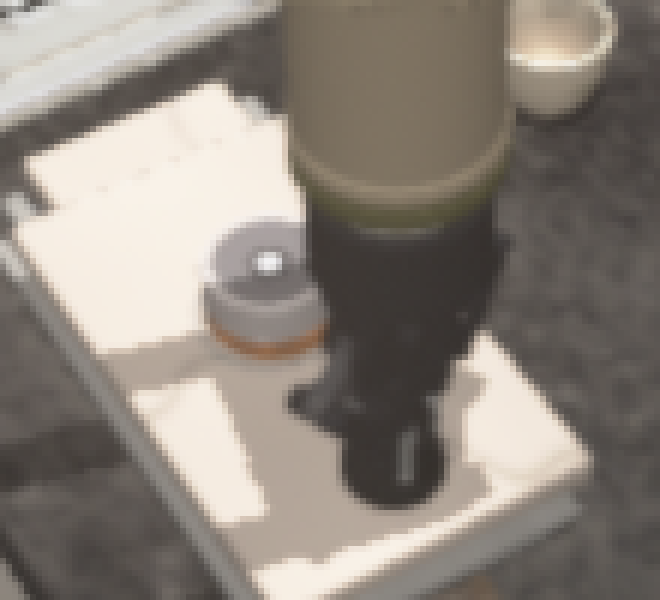

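Run:
```python
from h import *; from bench import r
w=r.snapshot("wrist"); crop(w,410,0,530,60,6,"pics/w34.png")
t=r.snapshot("top"); cv2.imwrite("pics/t34.png",t["pixels"][:,:,::-1])
```

```text
(no output)
```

View pics/w34.png

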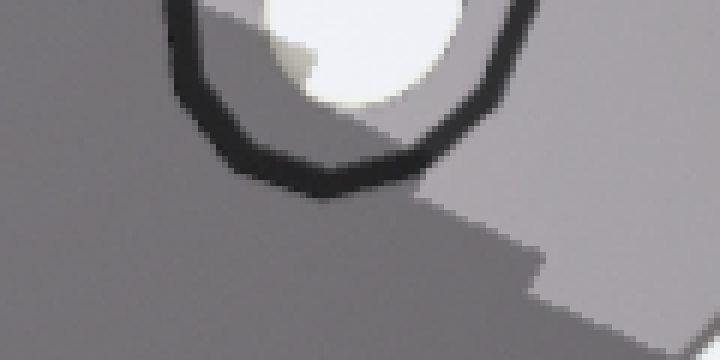

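View pics/t34.png

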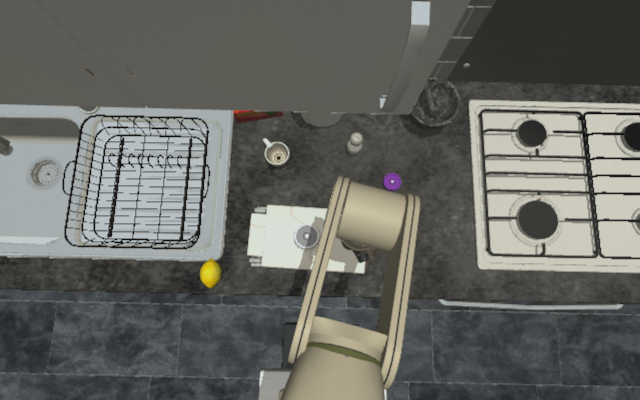

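Run:
```python
from h import *; from bench import r
t=r.snapshot("top"); s=r.snapshot("scene")
crop(t,287,220,327,255,16,"pics/t35.png"); crop(s,268,190,303,222,18,"pics/s35.png")
q=r.sense();print(q["time"],q["tool_pos"],q["tcp_rot"],q["ft_force"],q["finger_gap"],q["qd"])
```

```text
38.0167 [479.77074062 -63.64703872  63.53215874] [179.86654925   0.23655072 110.93986515] [-1.81012652 -4.05753499 16.25323285] 9.805506810809604 [-0.00830205  0.0978278   0.00482288 -0.09143883 -0.02763053  0.1059317 ]
```

View pics/t35.png

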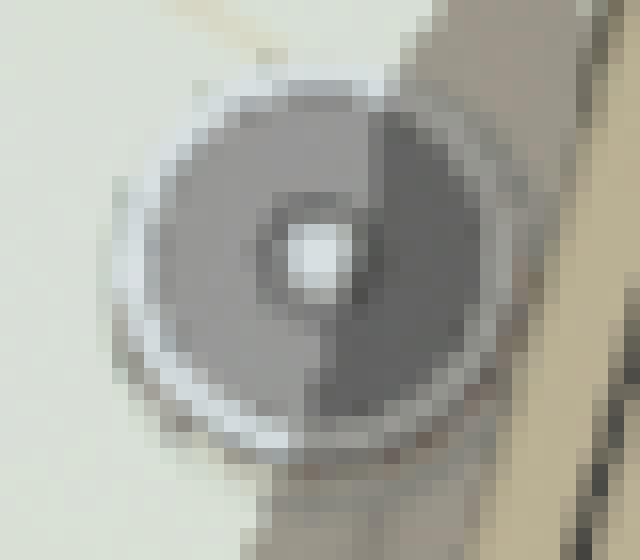

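View pics/s35.png

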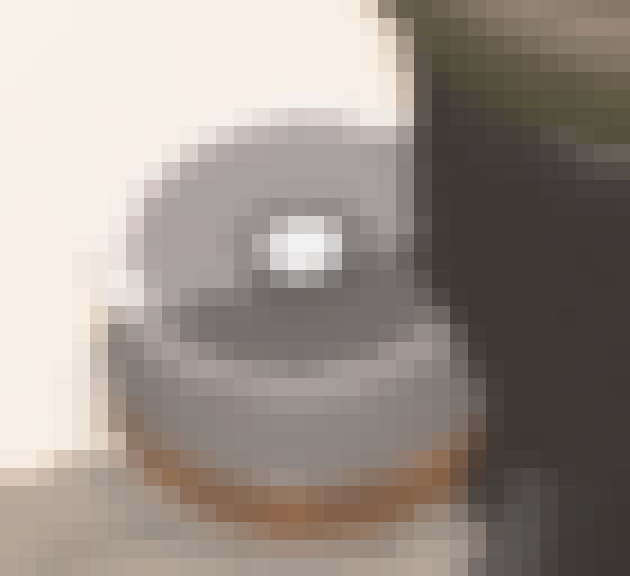

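The top view shows the bubble at (320,258) and the ring at (320,253) in a crop where 16 px = 2.6 mm, so they are centred within 1 mm. The push is steady at about 15 N with the grip closed, so I hand in.

Run:
```python
from bench import r
print(r.hand_in())
```

```text
the job is handed in; nothing more can be done
None
```

The job is handed in at about 38 s. The arm is still gripping the knob and pressing it down, and the bubble is inside the ring.

**What I did:**
- **Stack:** I laid the cork in the steel circle, then set the larger silver level on top of it.
- **Knob:** I gripped the knob's bar and pressed until the slab seated. The knob had dropped about 7 mm, and the last 1 mm of command moved it only 0.25 mm while adding 3 N. I then turned it about 69° clockwise while holding the push.

**Last checks:**
- **Bubble:** the top camera shows it within 1 mm of the ring's centre. The wrist view agrees, at about 0.6 mm sideways, though its frame cuts off part of the ring. The limit is 3 mm.
- **Push and grip:** the push was steady at about 15–16 N, slightly above the suggested 10–15 N. The fingers read 9.5 mm on the 11 mm bar and were not slipping.
- **Stack:** the cork measured within 0.4 mm of the mark when I released it. The level is about 0.6–0.8 mm off the cork's centre.
- **Other things:** I sent the arm nowhere near the lemon, salt shaker or cup. They look unmoved in the last top view, though I did not measure them.

**What disagreed:** the fingertips are shorter than the stated numbers, by about 18 mm as I reckon it. My first two grasps closed above the cork without moving it. I then found the height by lowering in small steps, checking camera and force, and the third grasp worked.

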